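# Close a meter's battery bay with the next cover from the stack

## Task

Pull the bottom battery cover out through the slot of the stack magazine, leaving the other covers in it, and lay it flat on the wooden rest and let go. Take it again by its plain end, hook its tongue under the lip of the portable meter's battery bay at a tilt, and swing the plain end down, lowering it rather than dropping it, until the cover lies fully seated and flat in the bay; then let go. Leave the other things on the bench where they are.

Things in the scene. Friction and masses are not known exactly. Their poses are not given: they have to be found in the camera images.
- magazine: Fixed dark steel stack magazine, open above, 162 (x) by 74 mm (y), 4 mm walls up to 76 mm above the bench, inside 154 by 66 mm, inner floor 36 mm above the bench. Origin: centre of its underside, on the bench. The cover leaves to its own -x, through the slot. Beyond the slot's face (x = -81 mm) the bench is free below and beside the cover.
- magazine_slot (a point): Middle of the slot's sill, at the inner floor's outer edge (x -81, z 36 mm in the magazine). The slot is 66 mm wide and 11.5 mm high, so only the bottom cover passes; the front wall above it holds the others back.
- cover1: The bottom cover, to be used: flat white plastic plate 150 (x) by 60 (y) by 8 mm, about 80 g; the 150 includes a tongue 12 mm long, 30 wide, in the middle of its -x end. Three thin dark ribs mark the plain +x end. Origin: centre of the underside; z up. At the start it lies in the magazine, in line with its axes (x along x), the tongue end 50 to 60 mm out of the slot.
- cover1_tongue (a point): Middle of the lower edge of cover1's tongue tip (75 mm from the cover's origin along its -x).
- cover1_plain (a point): Middle of the lower edge of cover1's plain end (75 mm from the cover's origin along its +x).
- cover2: Second cover from the bottom, like cover1, wholly inside the magazine at the start; it drops 8 mm when cover1 is gone. Stays in the magazine.
- cover3: Third cover, like cover1. Stays in the magazine.
- cover4: Top cover, like cover1. Stays in the magazine.
- rest: Fixed wooden bar, 90 mm long (x), 36 mm wide (y), 30 mm high, on which the cover is laid lengthwise, tongue towards the bar's -x end, so that its sides overhang and fingers can straddle bar and cover. Origin: centre of its underside, on the bench.
- meter: Fixed black case of a portable meter, battery bay up. Origin: centre of its underside, on the bench. Base 190 (x) by 110 (y) by 12 mm. The cover lies on two dark rails (y 15 to 23 mm either side, x -77 to 77), tops 42 mm above the bench, tongue to the meter's -x. From x = -30 to the +x end, fingers have free room beside the rails (and the 60 mm cover), down to the base.
- meter_lip (a point): Middle of the lip's lower edge (x -63, y 0, z 54.5 mm in the meter). The lip is 4.5 mm thick and reaches from the end wall (inner face x = -77 mm) over the seat; the tongue goes under it, until near that wall. Side guides (inner faces y = -33 and 33 mm, 8 mm thick, up to the lip's underside) run from x = -77 to -30 mm.
- meter_stop (a point): Middle of the top inner edge of the end stop at the bay's other end (x 77, y 0, z 50 mm in the meter): 36 mm wide, 6 thick, rising 8 mm above the seat, so the cover cannot slide in flat. It goes under the lip tilted 7 to 12 degrees, plain end high, and swings down about its tongue tip, behind the stop (4 mm play lengthwise, 6 sideways).
- marker: Loose marker pen, 130 mm long, lying on the bench. Leave alone.
- screwdriver: Loose screwdriver lying on the bench. Leave alone.
- spray_can: Loose white spray can, 60 mm across, 170 mm tall. Leave alone.
- mug: Loose white mug, 80 mm across, 95 mm tall. Leave alone.
- solder_reel: Loose steel reel, 60 mm across, 30 mm tall. Leave alone.
- flux_jar: Loose small amber jar, 48 mm across, 50 mm tall. Leave alone.
Things that resemble listed ones, but are neither listed nor needed, are in the scene too. What is meant by the rest is not orange or pink, and is the larger of those in its own colour.

How it is judged:
By the outcome, as a careful person would: the job done as asked, in the order asked, and still so for the second after the job is handed in, with the robot touching nothing.
It also fails if it takes over 61 s, if anything falls off the work surface, if the arm or the gripper's body presses on something with over 40 N, if the wrist force passes 120 N, or if a joint passes its speed limit or range.

## Robot

A 7-joint arm with a two-finger parallel gripper is mounted at the origin on the work surface. World frame = base frame: x ahead of the robot, y to its left, z up, the work surface at z = 0. Lengths are in mm, angles in rad, forces in N, time in s.
With the tool pointing down it reaches from about 425 to 875 mm from the base axis. Payload 4.7 kg.
Tool frame: the origin (TCP) lies at the very end of the fingers, on their centre line; the grasp point (between the pads) lies behind it (r.grip_point_offset is the z of the grasp point in the tool frame, in mm); z points along the fingers, y is the direction in which the jaws open and shut (so a half turn about z gives the same grasp; the last joint's range is limited). The gripper opens to 87 mm and grips with 3 to 60 N. Pads are 19 mm wide; open, the fingers measure 117 mm over their backs; the gripper's body (75 mm by 190 mm) begins 51 mm behind the grasp point.
Start: joints at [-1.319, 0.321, -0.07, 1.45, 0.023, 1.371, -0.057], TCP at [153.145, 631.723, 202.387] pointing down, gripper open.
Joint ranges: [-2.86, 2.86], [-0.3, 2.09], [-1.38, 1.24], [0.06, 2.45], [-1.56, 4.7], [0.09, 2.05], [-2.69, 2.69]. Speed limits (rad/s): [2.57, 2.57, 3.14, 3.14, 3.14, 3.14, 3.14].

## Interface

Orientations are given as a unit quaternion [x, y, z, w].
In Python, from cell import r, cams gives the robot as it stands.
- The arm moves only by the tool drive_tool, never from a script. Its argument "rows" is a list of rows, each an object of numbers: "claw": the opening, from -1 (shut) to 1 (fully open); "x", "y", "z": the shift along the tool's x, y, z in cm; "yaw": the turn about the tool's z in degrees. In form: [{"claw": .., "x": .., "y": .., "z": .., "yaw": ..}, ...]. A call has 1 to 12 rows; each row shifts and turns the commanded pose from where the row before left it, along the tool's axes as they then stand; what a row does not reach is not made up. A row lasts 1/10 s, in which the tool goes at most 50 mm and 8.59 degrees, less where a joint would pass 70% of its speed; a pose out of reach is approached as far as the arm can. A call is refused whole if a number of a shift passes 5 or a number of a turn 8.59, either way. A call with a gripper value outside its range is refused whole. The fingers move at their own pace and stop on an object; "squeeze" is the grip in N (left out, the last holds). Time passes only in rows, so rows that do not move let the fingers close. It gives the time, the measured TCP pose, the force and the opening at its end, in the units of the state.
- r.sense(): the state, without advancing time (a new reading comes with each control period).
- cams.get_image(name): name is "side" or "top" or "wrist"; returns a dict with "image" (420x560x3 uint8, blue, green, red), "fov_y" (degrees; the focal length in pixels is half the picture's height over the tangent of half this angle, whatever the lens; pixels are square), "cx", "cy" (the principal point, pixels), "k1" (the pictures are not rectified: a ray, as slopes to the right and down, at radius r is drawn at 1 + k1 r^2 times it, then the intrinsics apply), "rvec" (rotation vector, rad) and "tvec" (3), from world to camera coordinates, as OpenCV has them. Camera axes: x right, y down, z forward; pixel columns grow to the right and rows downward; lengths in mm; the calibration is good to about 2 mm. A picture is of the moment at which its call begins. There is no depth.
- r.finish_job(): hands the job in, once; it reports no verdict.
The state is a dict: "time": time; "joint_pos": joint angles; "joint_vel": joint speeds; "effort": joint torques, N m; "tcp_pos": TCP position; "ee_rot": TCP orientation; "ft_force": force on the tool from outside, world axes, zero at the start; "ft_torque": the same for the moment, N m; "opening": opening from 0.0 (shut) to 1.0 (fully open).
Only numpy, scipy, OpenCV 4.12 (cv2) and the standard library are available. Lean on these libraries where they do the work, as an engineer would, in place of code of your own. Each camera call takes 0.05 s, during which the arm holds its last target.

## Working session

There is one attempt and no reset: what is moved stays moved. The work goes in short steps, Python scripts to look and compute and a tool call to move; the robot and the scene stay as the last step left them, time stands still between calls to the robot, and variables do not carry over. Pictures are saved under pics/ and viewed, and the job is handed in when it is done.

Besides the shell and the picture viewer there is one more tool, called after "Request:" in YAML: its name, and indented under it one key for each argument. drive_tool: Moves the arm, as the interface text tells. Its arguments: {"type":"object","properties":{"rows":{"type":"array"},"squeeze":{"type":"number"}},"required":["rows"]}

```bash
ls; mkdir -p pics
cat > h.py <<'E'
import numpy as np, cv2
from cell import r, cams
def grab(n,f=None):
    d=cams.get_image(n)
    if f: cv2.imwrite('pics/'+f,d['image'])
    return d
def K(d):
    h=d['image'].shape[0]; f=h/2/np.tan(np.radians(d['fov_y'])/2)
    return np.array([[f,0,d['cx']],[0,f,d['cy']],[0,0,1.]])
def ray(d,uv):
    k=K(d); s=cv2.undistortPoints(np.array(uv,float).reshape(-1,1,2),k,np.array([d['k1'],0,0,0,0.]),None,None,).reshape(-1,2)
    R=cv2.Rodrigues(np.array(d['rvec'],float))[0]; t=np.array(d['tvec'],float).ravel()
    o=-R.T@t
    return o,(np.c_[s,np.ones(len(s))]@R)
def onz(d,uv,z):
    o,v=ray(d,uv); return o+v*((z-o[2])/v[:,2])[:,None]
def proj(d,P):
    return cv2.projectPoints(np.array(P,float).reshape(-1,1,3),np.array(d['rvec'],float),np.array(d['tvec'],float),K(d),np.array([d['k1'],0,0,0,0.]))[0].reshape(-1,2)
E
python3 - <<'E'
from h import *
import pickle
D={}
for n in ['side','top','wrist']:
    d=grab(n,n+'0.png'); D[n]=d
    print(n,d['fov_y'],d['cx'],d['cy'],d['k1'],ray(d,[[280,210]]))
pickle.dump(D,open('d0.pkl','wb'))
s=r.sense();print(s, r.grip_point_offset)
E
```

```text
pics
side 55.268178426187106 279.2637910019796 215.4660915283081 0.01876762637172992 (array([ 119.62109144, -768.59544676,  569.80500051]), array([[ 0.41504472,  0.76236737, -0.49671213]]))
top 47.74359765940194 278.29001250780675 207.31304260451236 0.0355354297654832 (array([ 379.14490194,  -18.03026623, 1178.29810519]), array([[ 0.12354909,  0.02006486, -0.99215829]]))
wrist 65.35465966545505 280.0786727185891 206.8606683019523 -0.07327181069459865 (array([ 82.37955816, 648.35044263, 383.810695  ]), array([[ 0.26529839, -0.0669587 , -0.96188633]]))
{'time': 0.15, 'joint_pos': array([-1.31888796,  0.32164222, -0.07004754,  1.4514037 ,  0.02257402,
        1.37079869, -0.0568669 ]), 'joint_vel': array([ 0.00112959, -0.00211527, -0.00027404, -0.00358295, -0.00087086,
        0.00089761, -0.00074633]), 'effort': array([-1.65773008e-04, -4.91796184e+01, -4.04679989e-01, -3.12880075e+01,
       -6.39545987e-02,  4.03826719e-02,  1.34058200e-04]), 'tcp_pos': array([153.07627981, 631.25277936, 201.51482451]), 'ee_rot': array([ 1.18615634e-01,  9.92939975e-01, -7.31416518e-04, -5.04880393e-05]), 'ft_force': array([ 0.76347678, -0.69052287, -0.56540945]), 'ft_torque': array([-0.04470413, -0.04288416,  0.04220167]), 'opening': 1.0044639181170882} -18.700000000000003
```

View pics/top0.png

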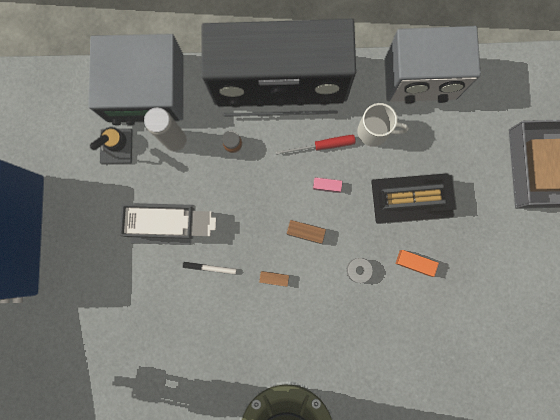

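View pics/side0.png

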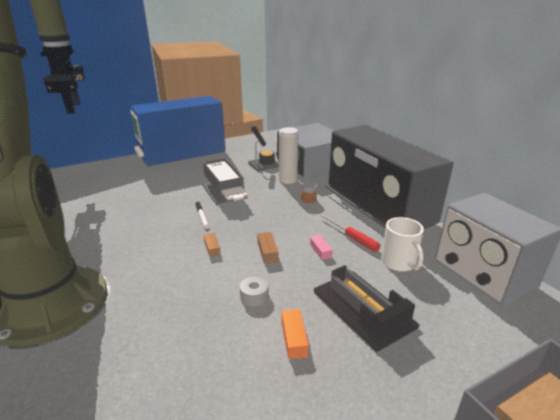

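View pics/wrist0.png

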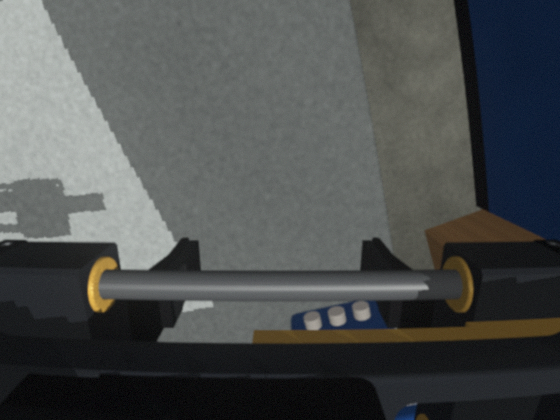

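The top view shows the magazine at about (158,222) with its tongue pointing right, the larger brown bar at (307,232), the meter at (413,197), and the robot base at the bottom. I'll zoom in next.

Run:
```python
from h import *
import pickle
D=pickle.load(open('d0.pkl','rb'))
t=D['top']['image'];s=D['side']['image']
a=cv2.resize(t[160:260,100:260],None,fx=5,fy=5,interpolation=cv2.INTER_CUBIC)
b=cv2.resize(t[160:260,340:480],None,fx=5,fy=5,interpolation=cv2.INTER_CUBIC)
c=cv2.resize(s[250:350,300:430],None,fx=6,fy=6,interpolation=cv2.INTER_CUBIC)
cv2.imwrite('pics/a.png',a);cv2.imwrite('pics/b.png',b);cv2.imwrite('pics/c.png',c)
top=D['top']
print(onz(top,[[158,222],[307,232],[413,197]],40))
for nm,c0 in [('rest',(307,232)),('small',(275,279))]:
    print(t[c0[1],c0[0]])
hsv=cv2.cvtColor(t,cv2.COLOR_BGR2HSV)
m=cv2.inRange(hsv,(3,90,40),(14,190,190))
cs,_=cv2.findContours(m,cv2.RETR_EXTERNAL,cv2.CHAIN_APPROX_NONE)
for q in cs:
    if cv2.contourArea(q)>100:
        R=cv2.minAreaRect(q);bx=cv2.boxPoints(R); W=onz(top,bx,30)
        c=onz(top,[R[0]],30)[0]; print(R,c.round(1),[np.linalg.norm(W[i]-W[i-1]).round(1) for i in range(4)]); print(W.round(1))
```

```text
[[ 497.75132187  300.84559551   40.        ]
 [ 466.37495043  -58.83774382   40.        ]
 [ 545.76071764 -315.01302149   40.        ]]
[ 74 104 138]
[ 86 119 160]
((273.7200012207031, 278.4599609375), (28.142852783203125, 11.172287940979004), 8.130102157592773) [357.4  23.2  30. ] [np.float64(67.3), np.float64(26.4), np.float64(67.5), np.float64(26.4)]
[[349.6  58.5  30. ]
 [375.8  54.4  30. ]
 [365.2 -12.2  30. ]
 [339.1  -7.9  30. ]]
((305.84613037109375, 231.23077392578125), (36.66101837158203, 14.383749961853027), 15.255120277404785) [469.1 -56.5  30. ] [np.float64(88.4), np.float64(35.0), np.float64(88.7), np.float64(34.8)]
[[ 464.8   -9.    30. ]
 [ 498.4  -18.8   30. ]
 [ 473.3 -103.9   30. ]
 [ 439.9  -93.7   30. ]]
```

View pics/a.png

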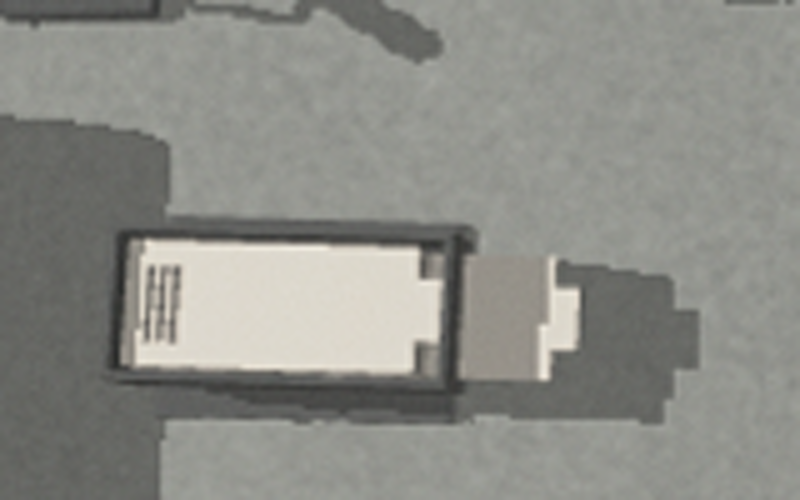

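View pics/b.png

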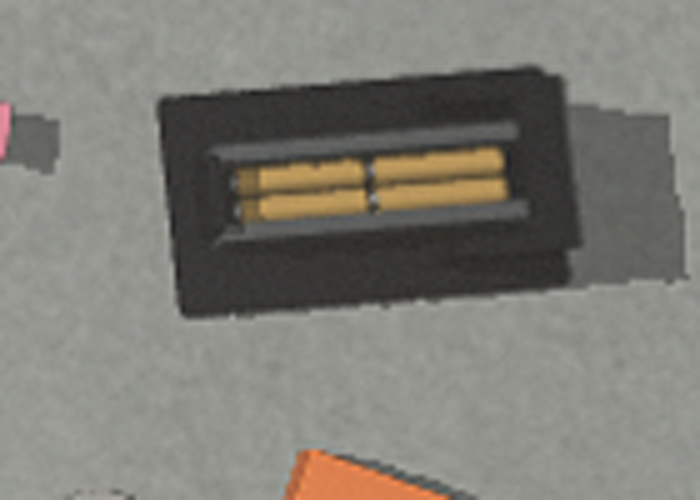

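View pics/c.png

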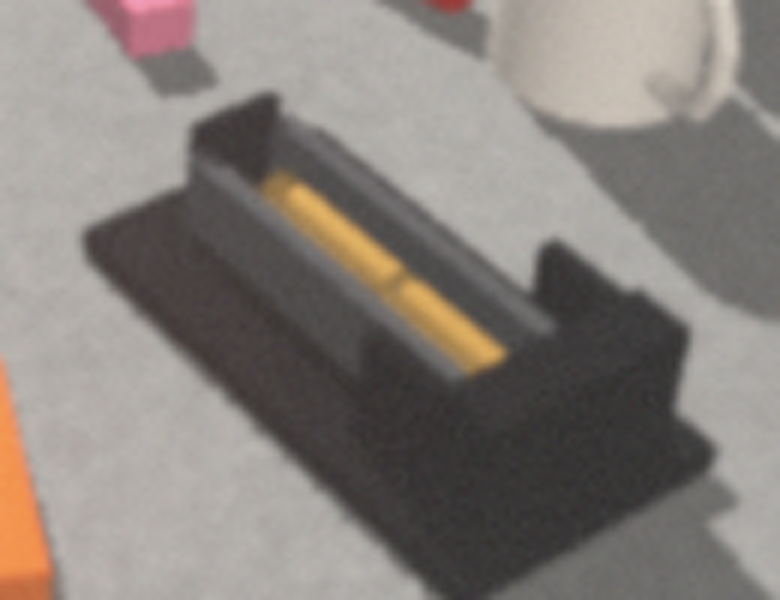

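Run:
```python
from h import *
import pickle
D=pickle.load(open('d0.pkl','rb'))
for z in (0,100,200): print(z,onz(D['top'],[[43,178],[38,296]],z).round(0).tolist())
for x in (300,400,500):
  pass
print('side bottom z0',onz(D['side'],[[146,160],[225,150]],0).round(0))
for z in (100,150,200): print(z,onz(D['side'],[[143,112],[222,100],[136,103]],z).round(0).tolist())
for P in [(300,300,100),(500,300,76),(153,470,200),(153,631,380)]: print(P,proj(D['side'],P),proj(D['top'],P))
# dark
t=D['top']
o=dict(r0=[(100+118/5,160+231/5),(100+458/5,160+227/5),(100+457/5,160+391/5),(100+108/5,160+378/5)])
W=onz(t,o['r0'],76);print(W.round(1),[np.linalg.norm(W[i]-W[i-1]).round(1) for i in range(4)])
print('tongue tip top',onz(t,[(100+580/5,160+318/5)],44))
b=[(340+160/5,160+100/5),(340+545/5,160+68/5),(340+570/5,160+285/5),(340+185/5,160+317/5)]
W=onz(t,b,12);print('meter',W.round(1),W.mean(0),[np.linalg.norm(W[i]-W[i-1]).round(1) for i in range(4)])
```

```text
0 [[620.0, 605.0, 0.0], [326.0, 603.0, 0.0]]
100 [[600.0, 553.0, 100.0], [330.0, 551.0, 100.0]]
200 [[579.0, 500.0, 200.0], [335.0, 498.0, 200.0]]
side bottom z0 [[343. 662.   0.]
 [633. 617.   0.]]
100 [[407.0, 927.0, 100.0], [759.0, 949.0, 100.0], [411.0, 1080.0, 100.0]]
150 [[377.0, 746.0, 150.0], [691.0, 766.0, 150.0], [380.0, 884.0, 150.0]]
200 [[346.0, 566.0, 200.0], [623.0, 583.0, 200.0], [349.0, 687.0, 200.0]]
(300, 300, 100) [[153.6667315  173.89323173]] [[149.38492641 307.3626875 ]]
(500, 300, 76) [[221.57482258 167.8669889 ]] [[154.10913194 219.53449416]]
(153, 470, 200) [[ 80.68808685 129.79985831]] [[ 46.78293998 389.25553829]]
(153, 631, 380) [[58.52818118 53.33256708]] [[-113.88836293  421.25445385]]
[[533.1 372.5  76. ]
 [531.6 212.1  76. ]
 [454.4 212.   76. ]
 [463.8 375.4  76. ]] [np.float64(69.3), np.float64(160.4), np.float64(77.2), np.float64(163.6)]
tongue tip top [[490.60083852 159.57429544  44.        ]]
meter [[ 594.7 -224.1   12. ]
 [ 606.3 -413.    12. ]
 [ 498.4 -418.2   12. ]
 [ 486.4 -231.6   12. ]] [ 546.43809272 -321.73270605   12.        ] [np.float64(108.5), np.float64(189.3), np.float64(107.9), np.float64(187.0)]
```

Request:
drive_tool:
  rows:
    - {"claw": 1,"z": -5}
    - {"claw": 1,"z": -5}
    - {"claw": 1,"x": -2.5,"y": -3.7}
    - {"claw": 1,"x": -2.5,"y": -3.7}
    - {"claw": 1,"x": -2.5,"y": -3.7}
    - {"claw": 1,"x": -2.5,"y": -3.7}
    - {"claw": 1,"x": -2.5,"y": -3.7}
    - {"claw": 1,"x": -2.5,"y": -3.7}
  squeeze: 40

```text
validation failed for argument at $.ro...
```

Request:
drive_tool:
  rows:
    - {"claw": 1,"x": 0,"y": 0,"z": -5,"yaw": 0}
    - {"claw": 1,"x": 0,"y": 0,"z": -5,"yaw": 0}
    - {"claw": 1,"x": -2.5,"y": -3.7,"z": 0,"yaw": 0}
    - {"claw": 1,"x": -2.5,"y": -3.7,"z": 0,"yaw": 0}
    - {"claw": 1,"x": -2.5,"y": -3.7,"z": 0,"yaw": 0}
    - {"claw": 1,"x": -2.5,"y": -3.7,"z": 0,"yaw": 0}
    - {"claw": 1,"x": -2.5,"y": -3.7,"z": 0,"yaw": 0}
    - {"claw": 1,"x": -2.5,"y": -3.7,"z": 0,"yaw": 0}
  squeeze: 40

```text
time: 0.95
tcp_pos: [247.0, 378.6, 302.1]
ee_rot: [0.119, 0.993, -0.0, -0.0]
ft_force: [1.5, 0.0, 0.0]
opening: 1.003
```

Request:
drive_tool:
  rows:
    - {"claw": 1,"x": 0,"y": 0,"z": 0,"yaw": 8.5}
    - {"claw": 1,"x": 0,"y": 0,"z": 0,"yaw": 8.5}
    - {"claw": 1,"x": 0,"y": 0,"z": 0,"yaw": 8.5}
    - {"claw": 1,"x": 0,"y": 0,"z": 0,"yaw": 8.5}
    - {"claw": 1,"x": 0,"y": 0,"z": 0,"yaw": 8.5}
    - {"claw": 1,"x": 0,"y": 0,"z": 0,"yaw": 8.5}
    - {"claw": 1,"x": 0,"y": 0,"z": 0,"yaw": 8.5}
    - {"claw": 1,"x": 0,"y": 0,"z": 0,"yaw": 8.5}
    - {"claw": 1,"x": 0,"y": 0,"z": 0,"yaw": 8.4}

```text
time: 1.85
tcp_pos: [246.5, 380.4, 302.1]
ee_rot: [0.709, 0.705, -0.0, 0.0]
ft_force: [0.8, -0.7, -0.6]
opening: 1.002
```

Request:
drive_tool:
  rows:
    - {"claw": 1,"x": -2.5,"y": 3.5,"z": 1,"yaw": 0}
    - {"claw": 1,"x": -2.5,"y": 3.5,"z": 1,"yaw": 0}
    - {"claw": 1,"x": -2.5,"y": 3.5,"z": 1,"yaw": 0}
    - {"claw": 1,"x": -2.5,"y": 3.5,"z": 1,"yaw": 0}
    - {"claw": 1,"x": -2.5,"y": 3.5,"z": 1,"yaw": 0}
    - {"claw": 1,"x": -2.5,"y": 3.5,"z": 1,"yaw": 0}
    - {"claw": 1,"x": -2.5,"y": 3.5,"z": 1,"yaw": 0}
    - {"claw": 1,"x": 0,"y": 0,"z": 0,"yaw": 0}

```text
time: 2.65
tcp_pos: [494.9, 199.1, 230.5]
ee_rot: [0.711, 0.703, -0.002, 0.002]
ft_force: [-0.3, -0.2, -0.6]
opening: 0.999
```

Run:
```python
from h import *
import pickle
d=grab('wrist','w1.png'); pickle.dump(d,open('d1.pkl','wb'))
s=r.sense();print(s['tcp_pos'],s['ee_rot'],s['joint_pos'])
```

```text
[492.80426191 202.32657698 231.1003585 ] [ 7.09430799e-01  7.04773788e-01 -1.33539604e-03  2.56350764e-04] [-0.76356322  0.05491301  0.33788163  1.7088079  -0.01708294  1.38332262
 -0.42951427]
```

View pics/w1.png

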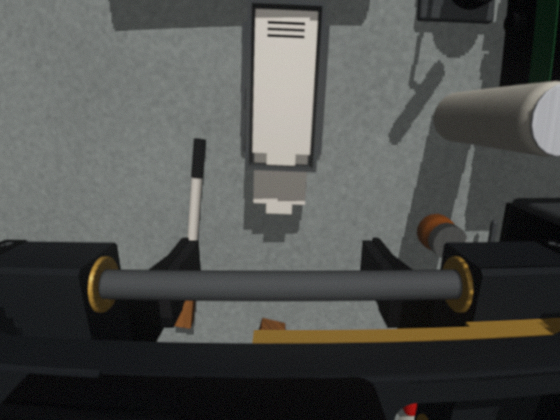

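The wrist view shows the magazine rim from about (245–322, 5) to (244–316, 168), with the tongue tip near (279,213).

Run:
```python
from h import *
import pickle
d=pickle.load(open('d1.pkl','rb'));im=d['image']
cv2.imwrite('pics/w1a.png',cv2.resize(im[0:230,230:340],None,fx=5,fy=2.6,interpolation=cv2.INTER_CUBIC))
cv2.imwrite('pics/w1b.png',cv2.resize(im[140:225,225:335],None,fx=7,fy=7,interpolation=cv2.INTER_CUBIC))
```

```text
(no output)
```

View pics/w1b.png

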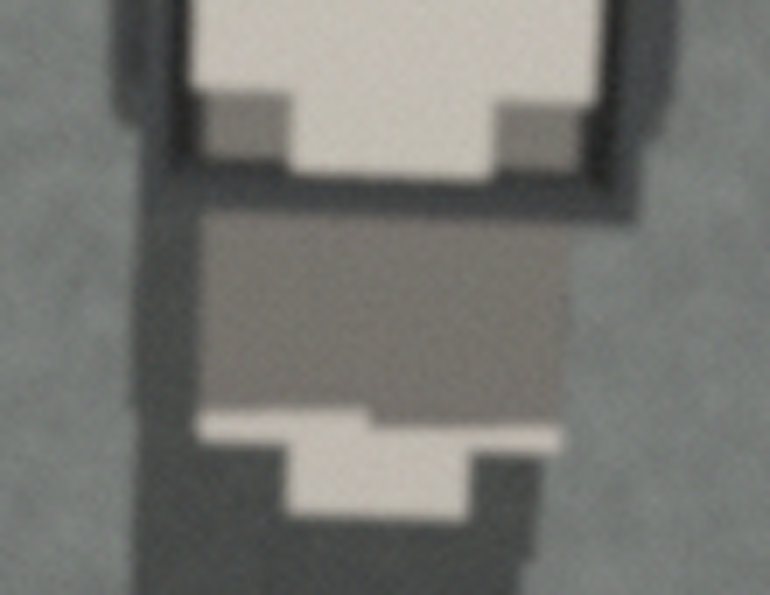

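View pics/w1a.png

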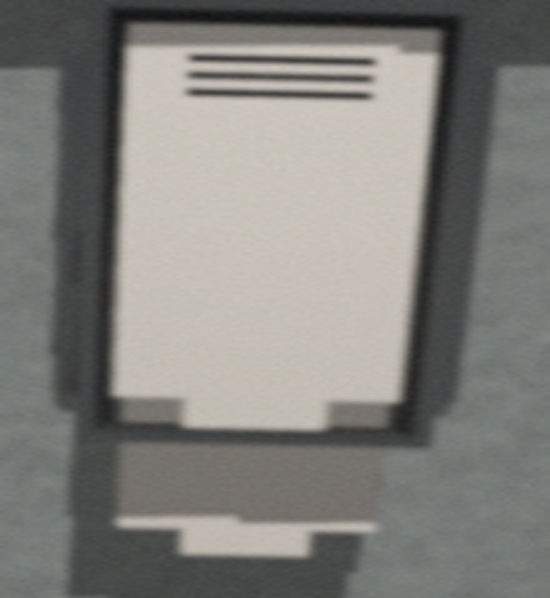

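Run:
```python
from h import *
import pickle
d=pickle.load(open('d1.pkl','rb'))
g=lambda p:[((u+.5)/7-.5+225,(v+.5)/7-.5+140) for u,v in p]
def sh(n,p,z):
    W=onz(d,g(p),z);print(n,W[:,:2].round(1).tolist(),'len',np.linalg.norm(W[1]-W[0]).round(1),'mid',W.mean(0).round(1)); return W
sh('body end',[(197,440),(563,453)],44)
sh('tip',[(287,516),(467,522)],44)
sh('left',[(202,215),(197,440)],44)
sh('right',[(570,225),(563,453)],44)
sh('wall',[(150,207),(636,222)],76)
h=lambda p:[((u+.5)/5-.5+230,(v+.5)/2.6-.5) for u,v in p]
W=onz(d,h([(110,10),(460,17),(430,446),(80,437)]),76);print('rim',W.round(1),[np.linalg.norm(W[i]-W[i-1]).round(1) for i in range(4)],W.mean(0))
W=onz(d,h([(188,60),(374,63),(188,93),(372,97)]),36+32);print('ribs',W.round(1))
W=onz(d,h([(184,428),(326,432)]),68);print('tip4',W.round(1))
```

```text
body end [[462.1, 174.4], [523.1, 171.6]] len 61.0 mid [492.6 173.   44. ]
tip [[476.8, 161.1], [507.1, 159.8]] len 30.3 mid [492.  160.4  44. ]
left [[464.1, 212.2], [462.1, 174.4]] len 37.8 mid [463.1 193.3  44. ]
right [[523.8, 210.0], [523.1, 171.6]] len 38.4 mid [523.5 190.8  44. ]
wall [[459.2, 218.7], [531.1, 215.8]] len 72.0 mid [495.1 217.2  76. ]
rim [[469.4 375.2  76. ]
 [534.8 372.3  76. ]
 [531.3 215.8  76. ]
 [458.8 220.1  76. ]] [np.float64(155.4), np.float64(65.5), np.float64(156.5), np.float64(72.6)] [498.5671519  295.86065919  76.        ]
ribs [[483.4 360.1  68. ]
 [519.3 358.7  68. ]
 [483.2 348.5  68. ]
 [518.9 346.8  68. ]]
tip4 [[480.1 222.3  68. ]
 [510.1 220.4  68. ]]
```

Request:
drive_tool:
  rows:
    - {"claw": 1,"x": 0,"y": 0,"z": 0,"yaw": 2.2}
    - {"claw": 1,"x": -1.1,"y": 0.1,"z": 4,"yaw": 0}
    - {"claw": 1,"x": 0,"y": 0,"z": 4,"yaw": 0}
    - {"claw": 1,"x": 0,"y": 0,"z": 4,"yaw": 0}
    - {"claw": 1,"x": 0,"y": 0,"z": 3,"yaw": 0}
    - {"claw": 1,"x": 0,"y": 0,"z": 0,"yaw": 0}
    - {"claw": 1,"x": 0,"y": 0,"z": 0,"yaw": 0}

```text
time: 3.4
tcp_pos: [491.7, 195.5, 83.0]
ee_rot: [0.72, 0.694, 0.0, -0.0]
ft_force: [0.3, -0.4, 1.5]
opening: 1.004
```

Run:
```python
from h import *
d=grab('wrist','w2.png'); 
s=r.sense();print(s['tcp_pos'],s['ee_rot'],s['joint_pos'],s['ft_force'])
q=s['tcp_pos']; print(proj(d,[[493.4,191,44],[492,160.4,44]]))
```

```text
[492.85032989 195.79691978  84.15296146] [7.20300449e-01 6.93661023e-01 1.27404416e-03 1.59353713e-04] [-0.74252751  0.15954288  0.34297202  1.90543468 -0.06116891  1.08403876
 -0.41275328] [0.69178063 0.11544228 0.50602414]
[[283.37491611 227.95810398]
 [282.87968697 267.06052424]]
```

View pics/w2.png

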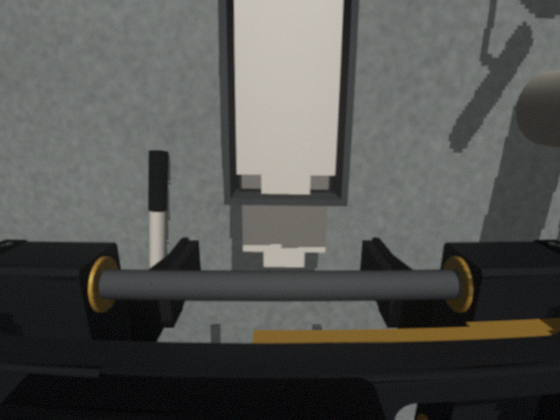

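The view confirms the tongue is between the open jaws, with the tip at about (283,262), and the marker is well clear to the left. Descending and gripping.

Request:
drive_tool:
  rows:
    - {"claw": 1,"x": -0.4,"y": 0,"z": 3,"yaw": 0.4}
    - {"claw": 1,"x": 0,"y": 0,"z": 3.2,"yaw": 0}
    - {"claw": 1,"x": 0,"y": 0,"z": 0,"yaw": 0}
    - {"claw": -1,"x": 0,"y": 0,"z": 0,"yaw": 0}
    - {"claw": -1,"x": 0,"y": 0,"z": 0,"yaw": 0}
    - {"claw": -1,"x": 0,"y": 0,"z": 0,"yaw": 0}
    - {"claw": -1,"x": 0,"y": 0,"z": 0,"yaw": 0}
    - {"claw": -1,"x": 0,"y": 0,"z": 0,"yaw": 0}
    - {"claw": -1,"x": 0,"y": 0,"z": 0,"yaw": 0}
  squeeze: 40

```text
time: 4.35
tcp_pos: [493.0, 190.9, 21.5]
ee_rot: [0.723, 0.691, 0.001, 0.0]
ft_force: [-0.7, 0.1, 5.6]
opening: 0.668
```

Run:
```python
from h import *
d=grab('wrist','w3.png'); 
s=r.sense();print(s['tcp_pos'],s['ee_rot'],s['opening'],s['ft_force'])
```

```text
[492.96887334 190.96776175  21.50507918] [7.23150993e-01 6.90689098e-01 1.07589712e-03 2.30514925e-04] 0.6710774877849378 [ 0.79501161 -0.00852892  6.86723529]
```

View pics/w3.png

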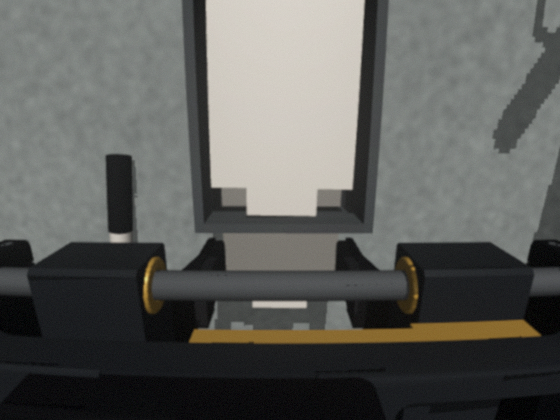

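Request:
drive_tool:
  rows:
    - {"claw": -1,"x": -1,"y": 0,"z": 0,"yaw": 0}
    - {"claw": -1,"x": -1,"y": 0,"z": 0,"yaw": 0}
    - {"claw": -1,"x": -1,"y": 0,"z": 0,"yaw": 0}
    - {"claw": -1,"x": -1,"y": 0,"z": 0,"yaw": 0}
    - {"claw": -1,"x": -1,"y": 0,"z": 0,"yaw": 0}
    - {"claw": -1,"x": -1,"y": 0,"z": 0,"yaw": 0}
    - {"claw": -1,"x": -1,"y": 0,"z": 0,"yaw": 0}
    - {"claw": -1,"x": -1,"y": 0,"z": 0,"yaw": 0}
    - {"claw": -1,"x": -1,"y": 0,"z": 0,"yaw": 0}
    - {"claw": -1,"x": -1,"y": 0,"z": 0,"yaw": 0}
    - {"claw": -1,"x": -1,"y": 0,"z": 0,"yaw": 0}
    - {"claw": -1,"x": -1,"y": 0,"z": 0,"yaw": 0}

```text
time: 5.6
tcp_pos: [486.2, 69.4, 20.2]
ee_rot: [0.723, 0.691, -0.0, -0.0]
ft_force: [-0.5, 0.1, -0.6]
opening: 0.675
```

Run:
```python
from h import *
d=grab('wrist','w4.png'); 
s=r.sense();print(s['tcp_pos'],s['ee_rot'],s['opening'],s['ft_force'],s['ft_torque'])
import pickle
d=grab('side','s4.png')
cv2.imwrite('pics/s4a.png',cv2.resize(d['image'][120:300,120:350],None,fx=3,fy=3,interpolation=cv2.INTER_CUBIC))
```

```text
[486.1758237   67.38558311  20.18097141] [ 7.23977238e-01  6.89823468e-01 -6.74457396e-04  2.95588530e-04] 0.6717544460193055 [-0.73159077 -1.75677095  0.06755611] [-0.29368436  0.09510291 -0.07484653]
```

View pics/w4.png

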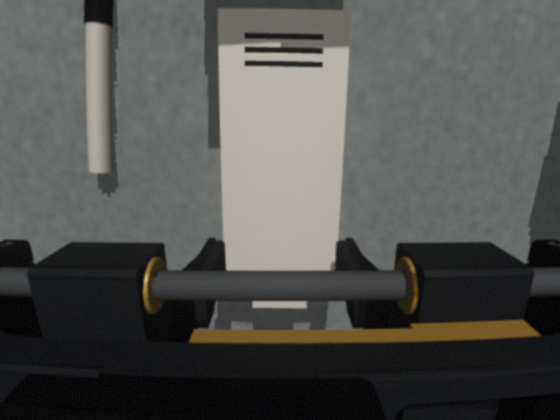

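View pics/s4a.png

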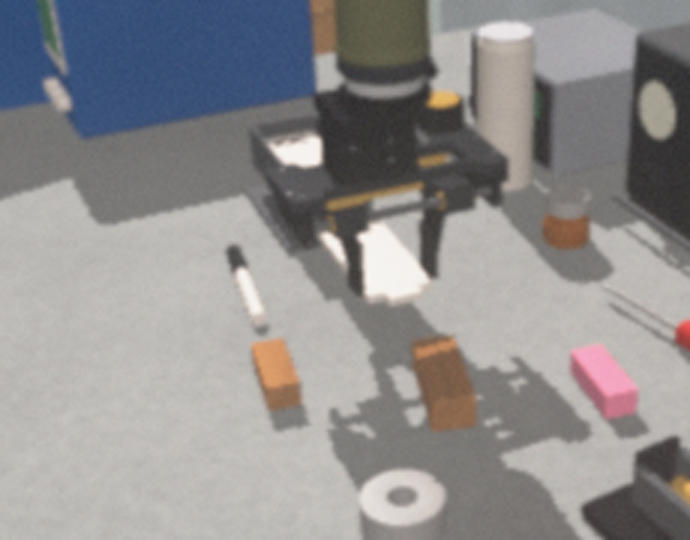

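The cover is fully out and held between the pads. The ribs at (283,35–65) mark the plain end. Next I'll lift it and carry it over the rest.

Request:
drive_tool:
  rows:
    - {"claw": -1,"x": 0,"y": 0,"z": -2,"yaw": 0}
    - {"claw": -1,"x": 0,"y": 0,"z": -3,"yaw": 0}
    - {"claw": -1,"x": 0,"y": 0,"z": -3,"yaw": 6.8}
    - {"claw": -1,"x": 0,"y": 0,"z": 0,"yaw": 6.8}
    - {"claw": -1,"x": -2.8,"y": 0.3,"z": 0,"yaw": 0}
    - {"claw": -1,"x": -2.8,"y": 0.3,"z": 0,"yaw": 0}
    - {"claw": -1,"x": -2.8,"y": 0.3,"z": 0,"yaw": 0}
    - {"claw": -1,"x": -2.8,"y": 0.3,"z": 0,"yaw": 0}
    - {"claw": -1,"x": -2.8,"y": 0.3,"z": 0,"yaw": 0}
    - {"claw": -1,"x": -2.8,"y": 0.3,"z": 0,"yaw": 0}
    - {"claw": -1,"x": 0,"y": 0,"z": 0,"yaw": 0}
    - {"claw": -1,"x": 0,"y": 0,"z": 0,"yaw": 0}

```text
time: 6.9
tcp_pos: [456.9, -95.6, 100.4]
ee_rot: [0.8, 0.6, 0.0, -0.0]
ft_force: [0.1, 0.6, -1.9]
opening: 0.671
```

Run:
```python
from h import *
import pickle
d=grab('wrist','w5.png'); 
s=r.sense();print(s['tcp_pos'],s['ee_rot'],s['opening'],s['ft_force'],2*np.degrees(np.arctan2(s['ee_rot'][1],s['ee_rot'][0])))
t=grab('top','t5.png');sd=grab('side','s5.png')
pickle.dump((d,t,sd),open('d5.pkl','wb'))
a=cv2.resize(t['image'][150:300,220:420],None,fx=3,fy=3,interpolation=cv2.INTER_CUBIC)
b=cv2.resize(sd['image'][150:310,180:380],None,fx=3,fy=3,interpolation=cv2.INTER_CUBIC)
cv2.imwrite('pics/t5a.png',a);cv2.imwrite('pics/s5a.png',b)
```

```text
[457.01909606 -94.76874625 100.3462591 ] [ 7.99619817e-01  6.00506468e-01  2.75339873e-04 -2.32045018e-04] 0.6711461366048935 [ 0.6611633   0.25959703 -0.45476309] 73.81236436469221
```

View pics/w5.png

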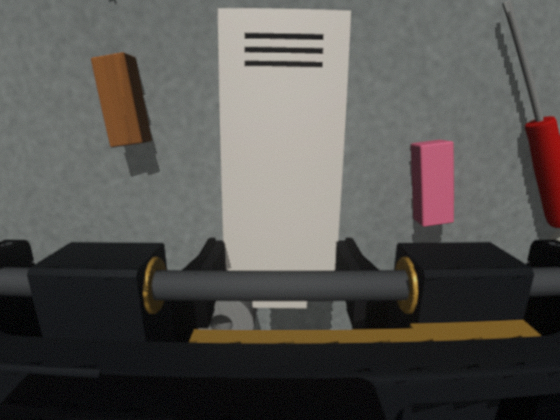

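View pics/t5a.png

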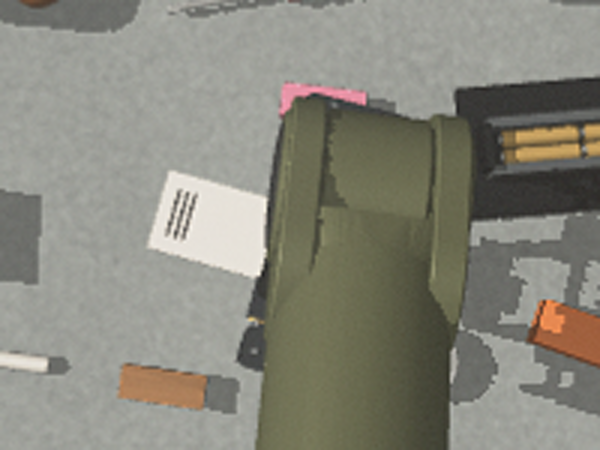

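View pics/s5a.png

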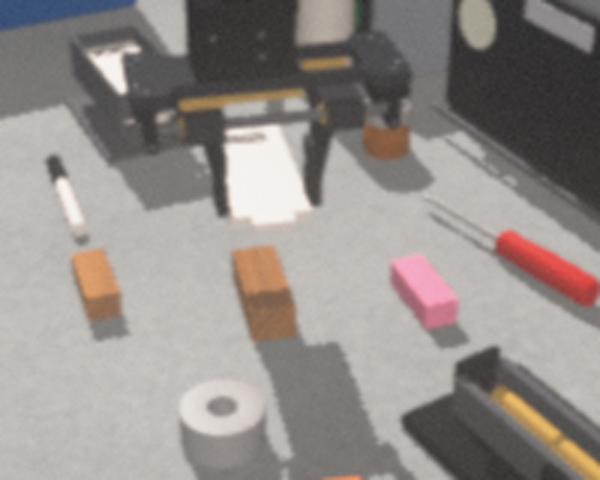

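Run:
```python
from h import *
import pickle
d,t,sd=pickle.load(open('d5.pkl','rb'))
W=onz(sd,[(180+u/3,150+v/3) for u,v in [(234,252),(275,247),(292,290),(248,296)]],30);print(W.round(1),W.mean(0))
print('reel',onz(t,[(360,270)],30), 'pink',onz(t,[(327,184)],20),'orange',onz(t,[(417,262)],20))
# cover level check: ends in wrist view
R=np.array([.282,.9595])
o=np.array([457,-94.8]);
for z in (112,116,120,124,128): 
  c=onz(d,[(219,10),(350,11)],z); print(z,np.linalg.norm(c[1]-c[0]).round(1),((c.mean(0)[:2]-o)@R).round(1))
# top view plain end corners
print(onz(t,[(220+165/3,150+172/3),(220+148/3,150+248/3)],123).round(1))
```

```text
[[466.5 -18.3  30. ]
 [499.4 -27.7  30. ]
 [482.6 -88.7  30. ]
 [448.9 -79.4  30. ]] [474.34655814 -53.52713446  30.        ]
reel [[ 374.00626954 -183.05351983   30.        ]] pink [[ 585.69284198 -111.87048887   20.        ]] orange [[ 390.88968117 -321.09913902   20.        ]]
112 62.6 121.4
116 61.1 120.2
120 59.6 119.1
124 58.2 117.9
128 56.7 116.7
[[516.8  14.4 123. ]
 [460.2  28.  123. ]]
```

Run:
```python
from h import *
import pickle
D=pickle.load(open('d0.pkl','rb'));s=D['side']; t=D['top']
cv2.imwrite('pics/s0r.png',cv2.resize(s['image'][222:272,240:300],None,fx=10,fy=10,interpolation=cv2.INTER_CUBIC))
cv2.imwrite('pics/t0r.png',cv2.resize(t['image'][212:252,280:335],None,fx=10,fy=10,interpolation=cv2.INTER_CUBIC))
c=np.array([469.1,-56.5]);u=np.array([.282,.9595]);v=np.array([u[1],-u[0]])
P=[[*(c+a*45*u+b*18*v),z] for z in (30,0) for a,b in [(1,-1),(1,1),(-1,1),(-1,-1)]]
print((proj(s,P)-[240,222])*10); print((proj(t,P)-[280,212])*10)
```

```text
[[154.95398798 102.59324899]
 [297.97284398  85.78355359]
 [372.46139007 292.68899332]
 [218.12265771 312.36394788]
 [158.7865356  202.98406533]
 [299.63514317 185.77785501]
 [373.04894567 397.44702216]
 [221.22687988 417.53803705]]
[[ 59.71718026 214.86564727]
 [ 98.68399811  72.17627066]
 [457.85599426 169.40916665]
 [420.04658938 313.18322115]
 [ 60.92160842 223.81064901]
 [ 98.90474119  84.67215256]
 [449.0098156  179.51114859]
 [412.12797826 319.68088592]]
```

View pics/s0r.png

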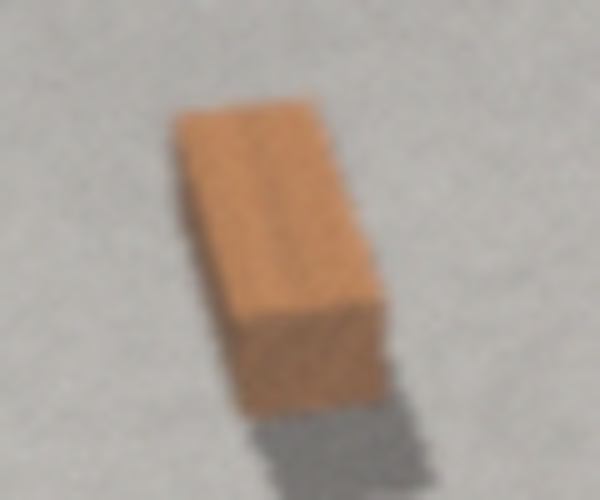

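View pics/t0r.png

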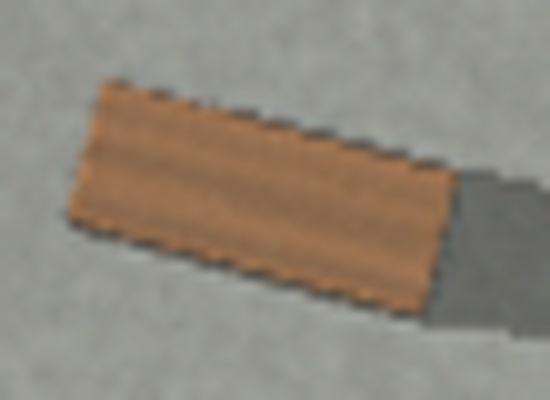

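The rest measured from both views agrees to about 2 mm: centre about (470,-57), heading 73.7°. Lowering the cover onto it.

Request:
drive_tool:
  rows:
    - {"claw": -1,"x": -0.5,"y": 0.2,"z": 3,"yaw": 0}
    - {"claw": -1,"x": 0,"y": 0,"z": 3,"yaw": 0}
    - {"claw": -1,"x": 0,"y": 0,"z": 1.2,"yaw": 0}
    - {"claw": -1,"x": 0,"y": 0,"z": 0.5,"yaw": 0}
    - {"claw": -1,"x": 0,"y": 0,"z": 0.2,"yaw": 0}
    - {"claw": -1,"x": 0,"y": 0,"z": 0.2,"yaw": 0}
    - {"claw": -1,"x": 0,"y": 0,"z": 0.2,"yaw": 0}
    - {"claw": -1,"x": 0,"y": 0,"z": 0,"yaw": 0}
    - {"claw": -1,"x": 0,"y": 0,"z": 0,"yaw": 0}

```text
time: 7.95
tcp_pos: [457.7, -101.1, 17.8]
ee_rot: [0.8, 0.6, 0.0, 0.0]
ft_force: [-0.1, -0.2, -0.4]
opening: 0.668
```

Run:
```python
from h import *
s=r.sense();print(s['tcp_pos'],s['opening'],s['ft_force'],s['ft_torque'])
sd=grab('side','s6.png')
b=cv2.resize(sd['image'][170:290,200:340],None,fx=5,fy=5,interpolation=cv2.INTER_CUBIC)
cv2.imwrite('pics/s6a.png',b)
```

```text
[ 457.71282798 -101.05653798   17.76992486] 0.6684521744371081 [-0.13873644 -0.24380063 -0.36260005] [-0.11264122  0.10886321  0.02813943]
```

View pics/s6a.png

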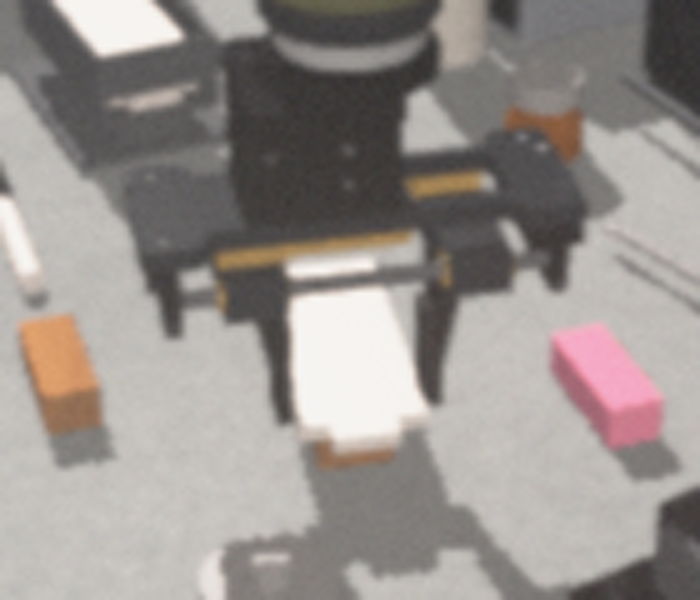

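Request:
drive_tool:
  rows:
    - {"claw": -1,"x": 0,"y": 0,"z": 0.1,"yaw": 0}
    - {"claw": -1,"x": 0,"y": 0,"z": 0.1,"yaw": 0}
    - {"claw": -1,"x": 0,"y": 0,"z": 0,"yaw": 0}

```text
time: 8.3
tcp_pos: [457.6, -101.1, 15.6]
ee_rot: [0.8, 0.6, 0.0, 0.0]
ft_force: [0.1, -0.3, 2.0]
opening: 0.668
```

Request:
drive_tool:
  rows:
    - {"claw": -1,"x": 0,"y": 0,"z": 0.1,"yaw": 0}
    - {"claw": -1,"x": 0,"y": 0,"z": 0,"yaw": 0}

```text
time: 8.5
tcp_pos: [457.6, -101.1, 15.4]
ee_rot: [0.8, 0.6, 0.0, -0.0]
ft_force: [-4.2, 0.5, 10.6]
opening: 0.669
```

Request:
drive_tool:
  rows:
    - {"claw": -0.2,"x": 0,"y": 0,"z": 0,"yaw": 0}
    - {"claw": 0.6,"x": 0,"y": 0,"z": 0,"yaw": 0}
    - {"claw": 1,"x": 0,"y": 0,"z": 0,"yaw": 0}
    - {"claw": 1,"x": 0,"y": 0,"z": 0,"yaw": 0}
    - {"claw": 1,"x": 0,"y": 0,"z": 0,"yaw": 0}
    - {"claw": 1,"x": 0,"y": 0,"z": -3,"yaw": 0}
    - {"claw": 1,"x": 0,"y": 0,"z": -4,"yaw": 0}
    - {"claw": 1,"x": 0,"y": 0,"z": -4,"yaw": 0}
    - {"claw": 1,"x": 0,"y": 0,"z": 0,"yaw": 0}
    - {"claw": 1,"x": 0,"y": 0,"z": 0,"yaw": 0}
  squeeze: 20

```text
time: 9.5
tcp_pos: [458.0, -101.0, 125.0]
ee_rot: [0.8, 0.6, 0.001, 0.0]
ft_force: [0.7, -0.2, -0.3]
opening: 0.998
```

Run:
```python
from h import *
import pickle
s=r.sense();print(s['tcp_pos'],s['opening'],s['ft_force'],s['ft_torque'])
sd=grab('side','s7.png');d=grab('wrist','w7.png')
pickle.dump((d,sd),open('d7.pkl','wb'))
b=cv2.resize(sd['image'][170:290,200:340],None,fx=5,fy=5,interpolation=cv2.INTER_CUBIC)
cv2.imwrite('pics/s7a.png',b)
```

```text
[ 458.01236242 -100.96109095  125.03815516] 0.9980187605851244 [ 0.74263656 -0.19856689 -0.30829631] [-0.1208306   0.11021974 -0.00942132]
```

View pics/s7a.png

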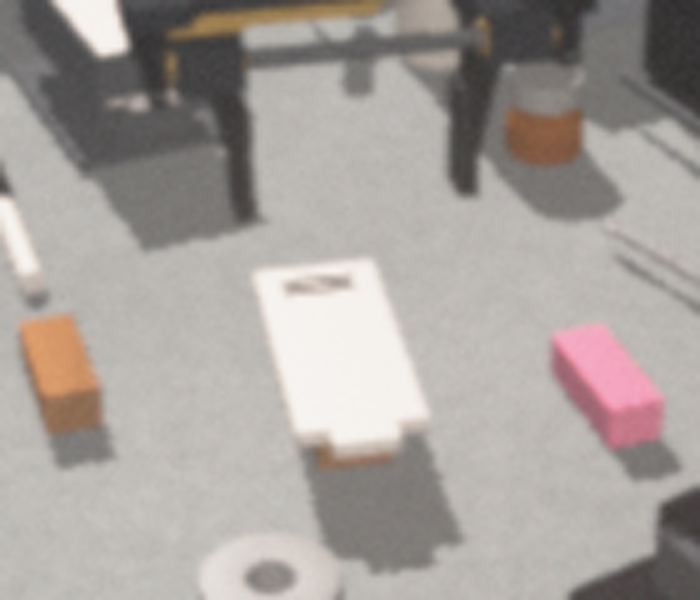

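View pics/w7.png

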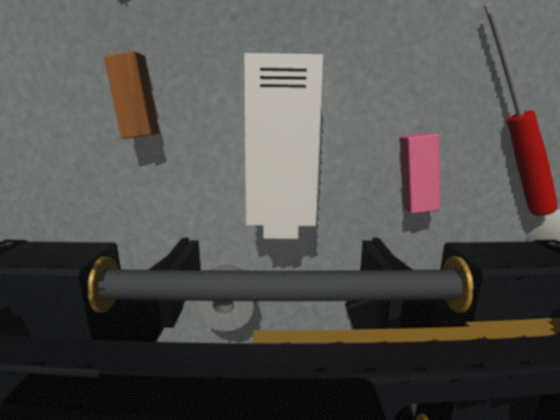

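The cover is flat on the rest, with its plain end at (246–323, 53) and the tongue tip at (263–299, 238) in the wrist view. I'll measure it along with the meter.

Run:
```python
from h import *
import pickle
d,sd=pickle.load(open('d7.pkl','rb'))
m=(d['image'].min(2)>150).astype(np.uint8); 
n,l,st,c=cv2.connectedComponentsWithStats(m); i=l[150,285]; print(st[i])
q=(l==i).astype(np.uint8); cs,_=cv2.findContours(q,cv2.RETR_EXTERNAL,cv2.CHAIN_APPROX_NONE)
p=max(cs,key=cv2.contourArea).reshape(-1,2).astype(float)
W=onz(d,p,38)[:,:2].astype(np.float32)
R=cv2.minAreaRect(W);print(R);b=cv2.boxPoints(R);print(b)
u=np.array([.282,.9595]);print('extent',np.sort(W@u)[[0,-1]])
```

```text
[  245    53    78   185 12325]
((470.26898193359375, -57.57251739501953), (149.45091247558594, 59.42986297607422), 72.67049407958984)
[[ 419.64468   -120.05492  ]
 [ 476.37686   -137.75708  ]
 [ 520.8933       4.9098816]
 [ 464.1611      22.612045 ]]
extent [  2.86653896 152.15433736]
```

Request:
drive_tool:
  rows:
    - {"claw": 1,"x": 3.5,"y": -0.1,"z": 0,"yaw": 1.1}
    - {"claw": 1,"x": 3.5,"y": 0,"z": 0,"yaw": 0}
    - {"claw": 1,"x": 3.3,"y": 0,"z": 3,"yaw": 0}
    - {"claw": 1,"x": 0,"y": 0,"z": 3,"yaw": 0}
    - {"claw": 1,"x": 0,"y": 0,"z": 3,"yaw": 0}
    - {"claw": 1,"x": 0,"y": 0,"z": 0,"yaw": 0}
    - {"claw": 1,"x": 0,"y": 0,"z": 0,"yaw": 0}

```text
time: 10.3
tcp_pos: [485.3, -2.8, 33.5]
ee_rot: [0.806, 0.592, -0.001, -0.0]
ft_force: [0.6, 0.5, 0.1]
opening: 0.996
```

Run:
```python
from h import *
s=r.sense();print(s['tcp_pos'],s['opening'],s['ft_force'],2*np.degrees(np.arctan2(s['ee_rot'][1],s['ee_rot'][0])))
v=np.array([487.6,-2.2])-s['tcp_pos'][:2]; h=np.radians(72.7);print('x',v@[np.cos(h),np.sin(h)],'y',v@[np.sin(h),-np.cos(h)])
sd=grab('side','s8.png')
b=cv2.resize(sd['image'][150:290,190:340],None,fx=4,fy=4,interpolation=cv2.INTER_CUBIC)
cv2.imwrite('pics/s8a.png',b)
```

```text
[485.33598284  -2.77264575  33.51991703] 0.9962891353655287 [0.58918209 0.46339933 0.08074516] 72.6416879353321
x 1.2200015331963923 y 1.9913043770207983
```

View pics/s8a.png

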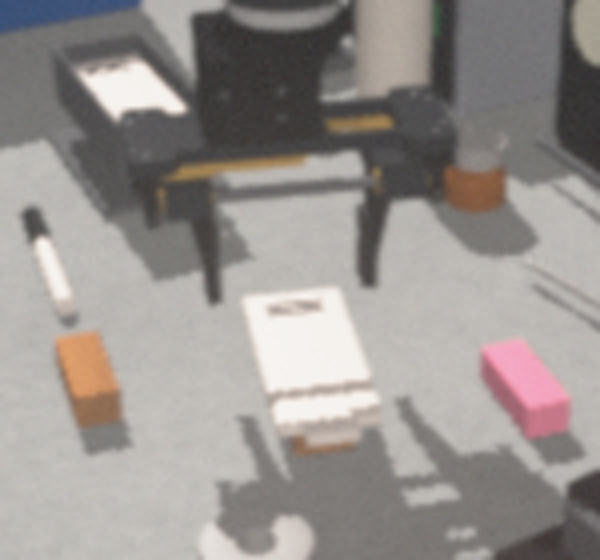

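Run:
```python
from h import *
import pickle
d,sd=pickle.load(open('d7.pkl','rb'))
f=lambda P:((proj(sd,P)-[190,150])*4).round(0).tolist()
h=np.radians(72.64);ux=np.array([np.cos(h),np.sin(h)]);uy=np.array([ux[1],-ux[0]])
T=np.array([485.3,-2.8]); print('tips',f([[*(T+s*46*uy),33.5] for s in(-1,1)]),f([[*T,33.5]]))
c=np.array([470.3,-57.6]);u=np.array([.2978,.9546]);v=np.array([u[1],-u[0]])
print('plain top',f([[*(c+75*u+s*30*v),38] for s in(-1,1)]),'tongue',f([[*(c-75*u+s*15*v),38] for s in(-1,1)]))
```

```text
tips [[215.0, 319.0], [360.0, 304.0]] [[288.0, 311.0]]
plain top [[239.0, 295.0], [333.0, 285.0]] tongue [[302.0, 432.0], [355.0, 426.0]]
```

Run:
```python
from h import *
import pickle
d,sd=pickle.load(open('d7.pkl','rb'))
h=np.radians(73.8);ux=np.array([np.cos(h),np.sin(h)]);uy=np.array([ux[1],-ux[0]])
T=np.array([457.7,-101.1])
print(proj(sd,[[*(T+s*35*uy),17.8] for s in(-1,1)]))
T=np.array([458.,-101.0]) # s7 z125
print(((proj(sd,[[*(T+s*50*uy),125] for s in(-1,1)])-[200,170])*5).round())
```

```text
[[255.41031716 258.69584036]
 [285.20745168 254.77706634]]
[[235. 246.]
 [461. 221.]]
```

Request:
drive_tool:
  rows:
    - {"claw": 1,"x": 0.1,"y": 0.2,"z": 1.2,"yaw": 0}
    - {"claw": 1,"x": 0,"y": 0,"z": 0.6,"yaw": 0}
    - {"claw": -1,"x": 0,"y": 0,"z": 0,"yaw": 0}
    - {"claw": -1,"x": 0,"y": 0,"z": 0,"yaw": 0}
    - {"claw": -1,"x": 0,"y": 0,"z": 0,"yaw": 0}
    - {"claw": -1,"x": 0,"y": 0,"z": 0,"yaw": 0}
    - {"claw": -1,"x": 0,"y": 0,"z": 0,"yaw": 0}
    - {"claw": -1,"x": 0,"y": 0,"z": 0,"yaw": 0}
    - {"claw": -1,"x": 0,"y": 0,"z": 0,"yaw": 0}
  squeeze: 4

```text
time: 11.25
tcp_pos: [488.9, -1.8, 16.6]
ee_rot: [0.806, 0.593, 0.0, 0.0]
ft_force: [-0.9, 0.9, 1.7]
opening: 0.686
```

Request:
drive_tool:
  rows:
    - {"claw": -1,"x": 0,"y": 0,"z": -0.4,"yaw": 0}
    - {"claw": -1,"x": 0,"y": 0,"z": -0.4,"yaw": 0}
    - {"claw": -1,"x": 0,"y": 0,"z": -0.4,"yaw": 0}
    - {"claw": -1,"x": 0,"y": 0,"z": -0.4,"yaw": 0}
    - {"claw": -1,"x": 0,"y": 0,"z": 0,"yaw": 0}
    - {"claw": -1,"x": 0,"y": 0,"z": 0,"yaw": 0}

```text
time: 11.85
tcp_pos: [488.8, -1.9, 32.5]
ee_rot: [0.806, 0.593, 0.0, 0.0]
ft_force: [0.3, 0.1, -0.5]
opening: 0.684
```

Run:
```python
from h import *
import pickle
s=r.sense();print(s['tcp_pos'],s['opening'],s['ft_force'],2*np.degrees(np.arctan2(s['ee_rot'][1],s['ee_rot'][0])))
sd=grab('side','s9.png');pickle.dump(sd,open('d9.pkl','wb'))
b=cv2.resize(sd['image'][170:270,220:320],None,fx=6,fy=6,interpolation=cv2.INTER_CUBIC)
cv2.imwrite('pics/s9a.png',b)
```

```text
[488.79871244  -1.85074318  32.54338961] 0.6843393384406681 [ 0.26899723  0.1080063  -0.51258891] 72.6791267418008
```

View pics/s9a.png

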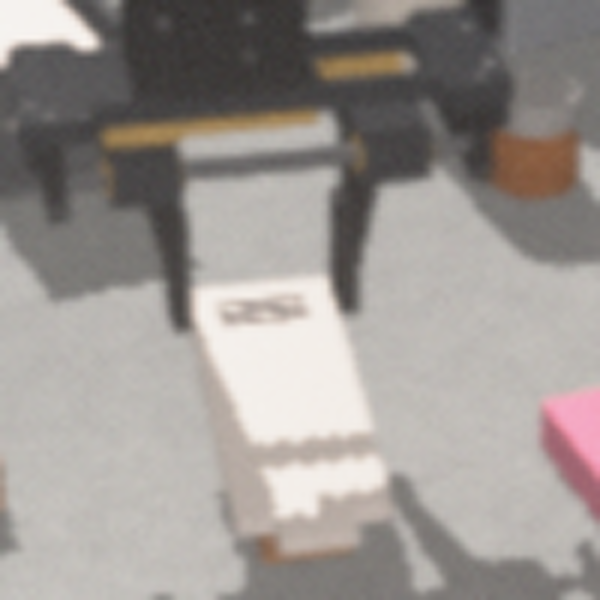

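The tongue stayed on the bar at about (266,261) while the plain end rose about 6 px, so the cover pivoted about 9° in the light grip. I'll clamp it harder now and lift.

Request:
drive_tool:
  rows:
    - {"claw": -1,"x": 0,"y": 0,"z": 0,"yaw": 0}
    - {"claw": -1,"x": 0,"y": 0,"z": 0,"yaw": 0}
    - {"claw": -1,"x": 0,"y": 0,"z": 0,"yaw": 0}
    - {"claw": -1,"x": 0,"y": 0,"z": -2,"yaw": 0}
    - {"claw": -1,"x": 0,"y": 0,"z": -4,"yaw": 0}
    - {"claw": -1,"x": 0,"y": 0,"z": -4,"yaw": 0}
    - {"claw": -1,"x": 0,"y": 0,"z": -4,"yaw": 0}
    - {"claw": -1,"x": 0,"y": 0,"z": -4,"yaw": 0}
    - {"claw": -1,"x": 0,"y": 0,"z": -2,"yaw": 0}
    - {"claw": -1,"x": 0,"y": 0,"z": 0,"yaw": -7}
    - {"claw": -1,"x": 0,"y": 0,"z": 0,"yaw": -7}
    - {"claw": -1,"x": 0,"y": 0,"z": 0,"yaw": -6.8}
  squeeze: 45

```text
time: 13.1
tcp_pos: [488.7, -1.9, 232.6]
ee_rot: [0.684, 0.73, 0.0, 0.0]
ft_force: [0.1, 0.1, -0.4]
opening: 0.09
```

Request:
drive_tool:
  rows:
    - {"claw": -1,"x": -4,"y": 0.3,"z": 0,"yaw": 0}
    - {"claw": -1,"x": -4,"y": 0.3,"z": 0,"yaw": 0}
    - {"claw": -1,"x": -4,"y": 0.3,"z": 0,"yaw": 0}
    - {"claw": -1,"x": -4,"y": 0.3,"z": 0,"yaw": 0}
    - {"claw": -1,"x": -4,"y": 0.3,"z": 0,"yaw": 0}
    - {"claw": -1,"x": -4,"y": 0.3,"z": 0,"yaw": 0}
    - {"claw": -1,"x": -4,"y": 0.3,"z": 0,"yaw": 0}
    - {"claw": -1,"x": -4,"y": 0.3,"z": 0,"yaw": 0}
    - {"claw": -1,"x": -4,"y": 0.3,"z": 0,"yaw": 0}
    - {"claw": -1,"x": -4,"y": 0.3,"z": 0,"yaw": 0}
    - {"claw": -1,"x": 0,"y": 0,"z": 0,"yaw": 0}
    - {"claw": -1,"x": 0,"y": 0,"z": 0,"yaw": 0}

```text
time: 14.3
tcp_pos: [542.0, -400.5, 231.5]
ee_rot: [0.686, 0.727, -0.001, -0.001]
ft_force: [-0.7, -0.0, 0.3]
opening: 0.006
```

Run:
```python
from h import *
import pickle
s=r.sense();print(s['tcp_pos'],s['ee_rot'],s['opening'],s['ft_force'],2*np.degrees(np.arctan2(s['ee_rot'][1],s['ee_rot'][0])))
d=grab('wrist','w10.png');sd=grab('side','s10.png');pickle.dump((d,sd),open('d10.pkl','wb'))
```

```text
[ 541.9564263  -400.50437091  231.52353352] [ 6.86268473e-01  7.27347817e-01 -5.89427959e-04 -6.23605479e-04] 0.005508921348543976 [-0.72357907 -0.00464807  0.33174964] 93.32906581406299
```

View pics/w10.png

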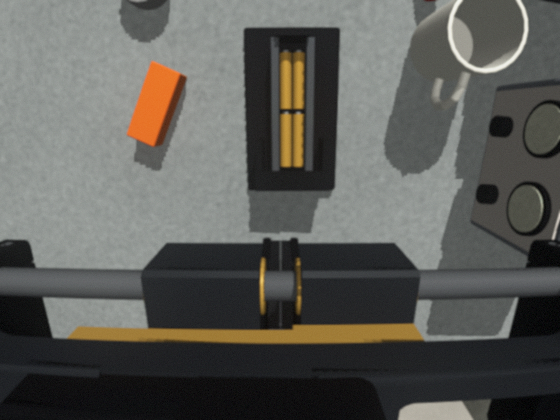

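View pics/s10.png

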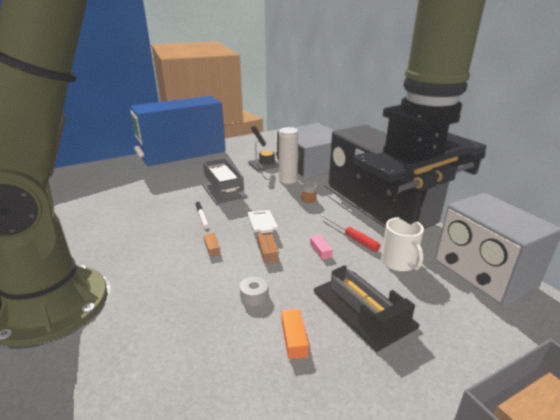

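Run:
```python
from h import *
import pickle
d,sd=pickle.load(open('d10.pkl','rb'))
t=grab('top','t10.png');pickle.dump(t,open('t10.pkl','wb'))
b=cv2.resize(sd['image'][190:280,220:320],None,fx=7,fy=6,interpolation=cv2.INTER_CUBIC)
cv2.imwrite('pics/s10a.png',b)
b=cv2.resize(t['image'][190:280,240:360],None,fx=6,fy=6,interpolation=cv2.INTER_CUBIC)
cv2.imwrite('pics/t10a.png',b)
b=cv2.resize(d['image'][10:200,230:350],None,fx=4,fy=3,interpolation=cv2.INTER_CUBIC)
cv2.imwrite('pics/w10a.png',b)
```

```text
(no output)
```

View pics/s10a.png

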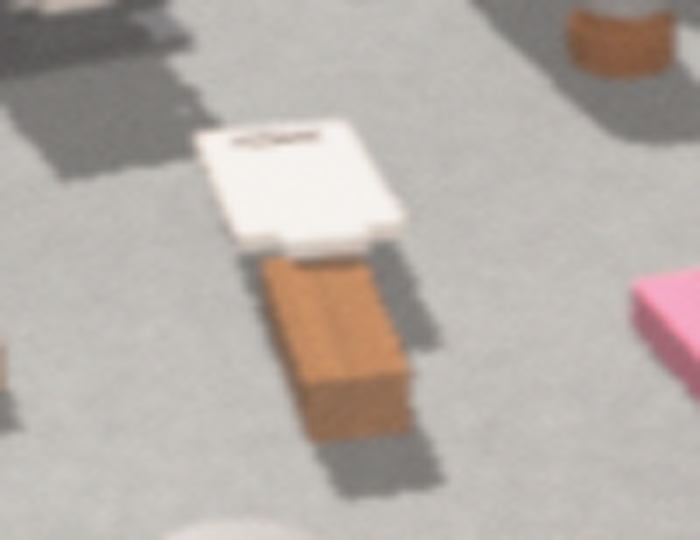

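View pics/t10a.png

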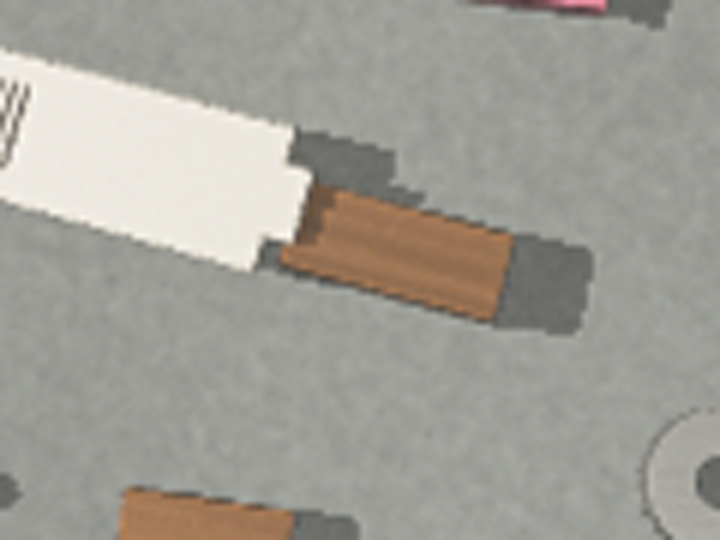

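View pics/w10a.png

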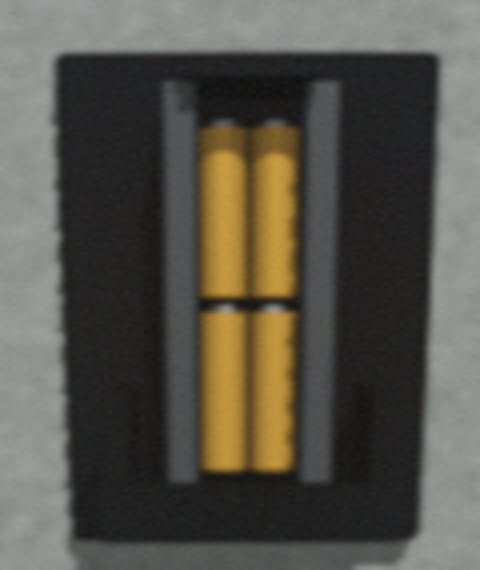

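Run:
```python
from h import *
import pickle
sd=pickle.load(open('d9.pkl','rb'));d7,s7=pickle.load(open('d7.pkl','rb'))
c=np.array([470.3,-57.6]);u=np.array([.2978,.9546]);v=np.array([u[1],-u[0]])
f=lambda P,o,k:((proj(sd,P)-o)*k+k/2).round(0).tolist()
print('s7 flat pred',f([[*(c+75*u+s*30*v),38] for s in(-1,1)],[200,170],5), 'obs (255,272),(372,260)')
for a in (0,3,6,9,12):
  A=np.radians(a); e=c-45*u # pivot edge z30
  P=[[*(e+(120*np.cos(A)-8*np.sin(A))*u+s*30*v),30+120*np.sin(A)+8*np.cos(A)] for s in(-1,1)]
  Q=[[*(e+(-30*np.cos(A)-8*np.sin(A))*u+s*15*v),30-30*np.sin(A)+8*np.cos(A)] for s in(-1,1)]
  print(a,f(P,[220,170],6),f(Q,[220,170],6))
print('obs (195,287),(330,272)')
# cover now
t=pickle.load(open('t10.pkl','rb'))
im=t['image'];m=(im.min(2)>190).astype(np.uint8)
n,l,st,cc=cv2.connectedComponentsWithStats(m);i=l[215,265];print(st[i])
p=max(cv2.findContours((l==i).astype(np.uint8),0,1)[0],key=cv2.contourArea).reshape(-1,2).astype(float)
for z in (8,22,38):
  R=cv2.minAreaRect(onz(t,p,z)[:,:2].astype(np.float32));print(z,R,cv2.boxPoints(R).round(1).tolist())
```

```text
s7 flat pred [[252.0, 271.0], [369.0, 259.0]] obs (255,272),(372,260)
0 [[182.0, 325.0], [323.0, 311.0]] [[276.0, 531.0], [356.0, 522.0]]
3 [[182.0, 313.0], [323.0, 299.0]] [[277.0, 535.0], [356.0, 526.0]]
6 [[181.0, 302.0], [323.0, 287.0]] [[277.0, 539.0], [357.0, 530.0]]
9 [[181.0, 291.0], [323.0, 276.0]] [[277.0, 543.0], [357.0, 534.0]]
12 [[181.0, 280.0], [324.0, 265.0]] [[277.0, 547.0], [357.0, 537.0]]
obs (195,287),(330,272)
[ 231  198   61   37 1301]
8 ((509.8905334472656, 52.361328125), (145.6511993408203, 61.04944610595703), 73.45506286621094) [[459.8999938964844, -8.800000190734863], [518.4000244140625, -26.100000381469727], [559.9000244140625, 113.5], [501.3999938964844, 130.89999389648438]]
22 ((508.3264465332031, 51.51922607421875), (143.90878295898438, 60.319114685058594), 73.45508575439453) [[458.8999938964844, -8.899999618530273], [516.7000122070312, -26.0], [557.7000122070312, 111.9000015258789], [499.8999938964844, 129.10000610351562]]
38 ((506.5389099121094, 50.55686950683594), (141.91751098632812, 59.48448181152344), 73.455078125) [[457.79998779296875, -9.0], [514.7999877929688, -25.899999618530273], [555.2999877929688, 110.0999984741211], [498.20001220703125, 127.0]]
```

Run:
```python
from h import *
import pickle
d,sd=pickle.load(open('d10.pkl','rb'))
g=lambda p:[((u+.5)/4-.5+230,(v+.5)/3-.5+10) for u,v in p]
def rep(n,p,z):
  W=onz(d,g(p),z);print(n,W[:,:2].round(1).tolist(),W.mean(0)[:2].round(1));return W
L=rep('railL',[(163,80),(196,80),(198,482),(168,482)],42)
R=rep('railR',[(305,80),(341,80),(331,482),(300,482)],42)
B=rep('base',[(57,57),(438,55),(415,540),(75,540)],12)
far=(L[0]+R[1])/2;near=(L[3]+R[2])/2
ax=far-near;print('axis heading rails',np.degrees(np.arctan2(ax[1],ax[0])),np.linalg.norm(ax),'mid',(far+near)/2, 'width',np.linalg.norm(L[0]-R[1]),np.linalg.norm(L[3]-R[2]))
print('base heading',[np.degrees(np.arctan2(*(B[i]-B[j])[1::-1])) for i,j in((0,3),(1,2))],[np.linalg.norm(B[i]-B[i-1]) for i in range(4)])
print(ray(d,[[280,210]])[0])
```

```text
railL [[521.7, -246.0], [530.3, -245.5], [539.1, -387.5], [530.6, -388.0]] [ 530.4 -316.7]
railR [[558.9, -243.7], [568.3, -243.1], [577.1, -385.2], [568.3, -385.8]] [ 568.1 -314.4]
base [[490.0, -232.7], [597.5, -225.4], [608.8, -412.6], [502.1, -419.0]] [ 549.6 -322.4]
axis heading rails 93.5638124515436 142.35847316384326 mid [ 549.41484    -315.56972595   42.        ] width 46.73456903687897 46.64919137585336
base heading [np.float64(93.71541952712076), np.float64(93.43435100536352)] [np.float64(186.65021943336106), np.float64(107.7800832390813), np.float64(187.51755067489628), np.float64(106.86117307019093)]
[ 537.62992092 -328.48006566  413.97520069]
```

The slipped cover now leans with its tongue on the rest's +x end edge and its plain end on the bench. The wrist view gives the meter origin as about (549.5,-321.8), heading 93.55°. I'll retrieve the cover.

Request:
drive_tool:
  rows:
    - {"claw": 1,"x": 4.6,"y": -0.2,"z": 0,"yaw": 0}
    - {"claw": 1,"x": 4.6,"y": -0.2,"z": 0,"yaw": 0}
    - {"claw": 1,"x": 4.6,"y": -0.2,"z": 0,"yaw": 0}
    - {"claw": 1,"x": 4.6,"y": -0.2,"z": 0,"yaw": 0}
    - {"claw": 1,"x": 4.6,"y": -0.2,"z": 0,"yaw": 0}
    - {"claw": 1,"x": 4.6,"y": -0.2,"z": 0,"yaw": 0}
    - {"claw": 1,"x": 4.6,"y": -0.2,"z": 0,"yaw": 0}
    - {"claw": 1,"x": 4.6,"y": -0.2,"z": 0,"yaw": 0}
    - {"claw": 1,"x": 4.6,"y": -0.4,"z": 0,"yaw": 0}
    - {"claw": 1,"x": 0,"y": 0,"z": 2,"yaw": 6.8}
    - {"claw": 1,"x": 0,"y": 0,"z": 2,"yaw": 6.8}
    - {"claw": 1,"x": 0,"y": 0,"z": 2,"yaw": 6.8}
  squeeze: 45

```text
time: 15.65
tcp_pos: [497.3, 14.9, 172.3]
ee_rot: [0.804, 0.595, 0.001, -0.0]
ft_force: [-0.5, 0.6, 0.0]
opening: 0.97
```

Request:
drive_tool:
  rows:
    - {"claw": 1,"x": 0,"y": 0,"z": 0,"yaw": 0}
    - {"claw": 1,"x": 0,"y": 0,"z": 0,"yaw": 0}

```text
time: 15.85
tcp_pos: [497.5, 13.6, 173.0]
ee_rot: [0.802, 0.597, 0.0, -0.0]
ft_force: [-0.4, 0.2, -0.3]
opening: 0.993
```

Run:
```python
from h import *
import pickle
s=r.sense();print(s['tcp_pos'],s['opening'],s['ft_force'],2*np.degrees(np.arctan2(s['ee_rot'][1],s['ee_rot'][0])))
d=grab('wrist','w11.png');pickle.dump(d,open('d11.pkl','wb'))
```

```text
[497.51857636  13.61535432 173.00679777] 0.9930506556616672 [-0.37796517  0.21341176 -0.26239687] 73.33444434181341
```

View pics/w11.png

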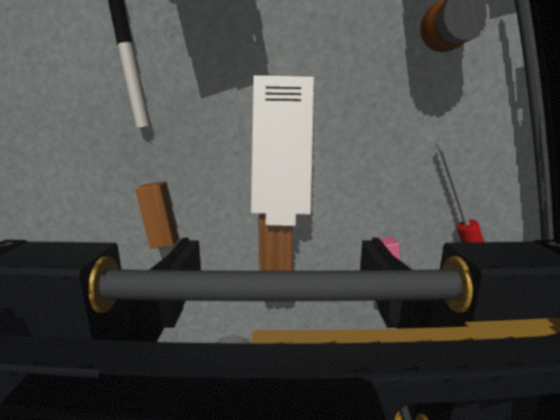

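Run:
```python
from h import *
import pickle
d=pickle.load(open('d11.pkl','rb'))
def rep(n,p,z):
  W=onz(d,p,z);print(n,z,W[:,:2].round(1).tolist(),W.mean(0)[:2].round(1),'w',np.linalg.norm(W[0]-W[1]).round(1));return W.mean(0)
a=rep('plain',[(253.7,75.5),(313.5,76.5)],8)
for z in (8,20,35): b=rep('body',[(250.7,213.5),(310.5,214.5)],z)
for z in (8,38): c=rep('tip',[(266.5,225.5),(295.5,225.5)],z)
v=a-c;print(np.linalg.norm(v[:2]),np.degrees(np.arctan2(v[1],v[0])))
```

```text
plain 8 [[504.1, 129.6], [561.3, 111.6]] [532.7 120.6] w 60.0
body 8 [[457.0, -6.9], [520.2, -26.9]] [488.6 -16.9] w 66.3
body 20 [[459.1, -3.8], [520.1, -23.1]] [489.6 -13.5] w 64.0
body 35 [[461.7, 0.1], [520.0, -18.4]] [490.9  -9.2] w 61.1
tip 8 [[469.6, -25.2], [500.7, -34.5]] [485.2 -29.9] w 32.4
tip 38 [[473.8, -15.9], [502.2, -24.4]] [488.  -20.2] w 29.6
147.69810967097612 72.36879846097865
```

Request:
drive_tool:
  rows:
    - {"claw": 1,"x": -0.1,"y": 0.1,"z": 4.5,"yaw": 0.9}
    - {"claw": 1,"x": 0,"y": 0,"z": 4.5,"yaw": 0}
    - {"claw": 1,"x": 0,"y": 0,"z": 4,"yaw": 0}
    - {"claw": 1,"x": 0,"y": 0,"z": 2.5,"yaw": 0}
    - {"claw": 1,"x": 0,"y": 0,"z": 0.8,"yaw": 0}
    - {"claw": 1,"x": 0,"y": 0,"z": 0,"yaw": 0}
    - {"claw": -1,"x": 0,"y": 0,"z": 0,"yaw": 0}
    - {"claw": -1,"x": 0,"y": 0,"z": 0,"yaw": 0}
    - {"claw": -1,"x": 0,"y": 0,"z": 0,"yaw": 0}
    - {"claw": -1,"x": 0,"y": 0,"z": 0,"yaw": 0}
    - {"claw": -1,"x": 0,"y": 0,"z": 0,"yaw": 0}
    - {"claw": -1,"x": 0,"y": 0,"z": 0,"yaw": 0}
  squeeze: 45

```text
time: 17.1
tcp_pos: [498.9, 11.6, 9.9]
ee_rot: [0.808, 0.589, 0.001, 0.0]
ft_force: [-0.6, 1.0, 3.1]
opening: 0.659
```

Request:
drive_tool:
  rows:
    - {"claw": -1,"x": 0,"y": 0,"z": -1,"yaw": 0}
    - {"claw": -1,"x": 0,"y": 0,"z": -2,"yaw": 0}
    - {"claw": -1,"x": 0,"y": 0,"z": -2,"yaw": 0}
    - {"claw": -1,"x": 0,"y": 0,"z": 0,"yaw": 0}
    - {"claw": -1,"x": 0,"y": 0,"z": 0,"yaw": 0}

```text
time: 17.6
tcp_pos: [498.5, 11.5, 59.5]
ee_rot: [0.808, 0.589, 0.0, -0.0]
ft_force: [-0.8, -0.4, -1.2]
opening: 0.664
```

Run:
```python
from h import *
import pickle
s=r.sense();print(s['tcp_pos'],s['opening'],s['ft_force'],2*np.degrees(np.arctan2(s['ee_rot'][1],s['ee_rot'][0])))
d=grab('wrist','w12.png');sd=grab('side','s12.png')
b=cv2.resize(sd['image'][150:290,190:340],None,fx=4,fy=4,interpolation=cv2.INTER_CUBIC)
cv2.imwrite('pics/s12a.png',b)
```

```text
[498.46169142  11.53981487  59.49735863] 0.6637331189231394 [-0.79167497 -0.36052896 -1.18899452] 72.18177131672702
```

View pics/s12a.png

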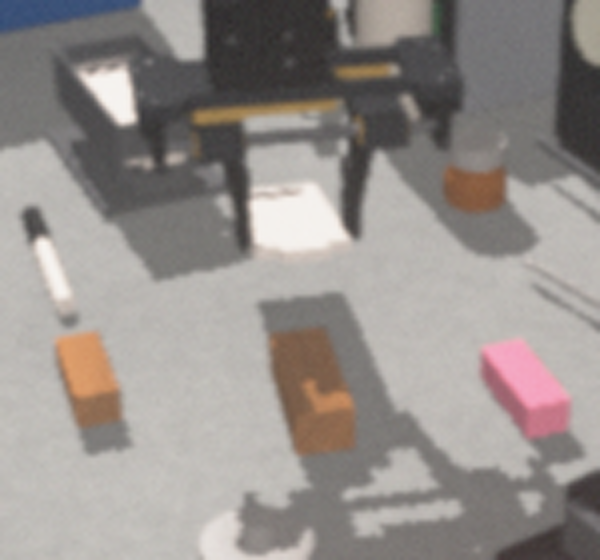

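View pics/w12.png

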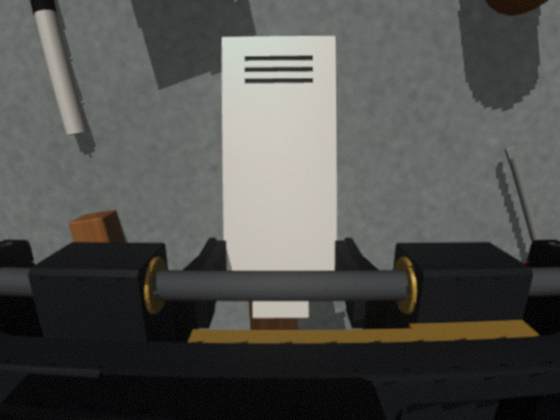

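Request:
drive_tool:
  rows:
    - {"claw": -1,"x": 0,"y": 0,"z": -2,"yaw": -1.1}
    - {"claw": -1,"x": -2.8,"y": -0.2,"z": 0,"yaw": 0}
    - {"claw": -1,"x": -2.8,"y": -0.1,"z": 0,"yaw": 0}
    - {"claw": -1,"x": -2.8,"y": 0,"z": 0,"yaw": 0}
    - {"claw": -1,"x": -2.8,"y": 0,"z": 0,"yaw": 0}
    - {"claw": -1,"x": 0,"y": 0,"z": 2,"yaw": 0}
    - {"claw": -1,"x": 0,"y": 0,"z": 2,"yaw": 0}
    - {"claw": -1,"x": 0,"y": 0,"z": 0,"yaw": 0}
    - {"claw": -1,"x": 0,"y": 0,"z": 0,"yaw": 0}

```text
time: 18.6
tcp_pos: [462.5, -95.1, 38.8]
ee_rot: [0.802, 0.597, -0.001, -0.0]
ft_force: [-0.3, 0.7, -0.8]
opening: 0.662
```

Run:
```python
from h import *
import pickle
s=r.sense();print(s['tcp_pos'],s['opening'],s['ft_force'],2*np.degrees(np.arctan2(s['ee_rot'][1],s['ee_rot'][0])))
d=grab('wrist','w13.png');sd=grab('side','s13.png')
b=cv2.resize(sd['image'][170:290,200:340],None,fx=5,fy=5,interpolation=cv2.INTER_CUBIC)
cv2.imwrite('pics/s13a.png',b)
```

```text
[462.53771467 -95.05562781  38.810459  ] 0.6623686152377588 [-0.27041378  0.69947269 -0.84039626] 73.27170487310781
```

View pics/s13a.png

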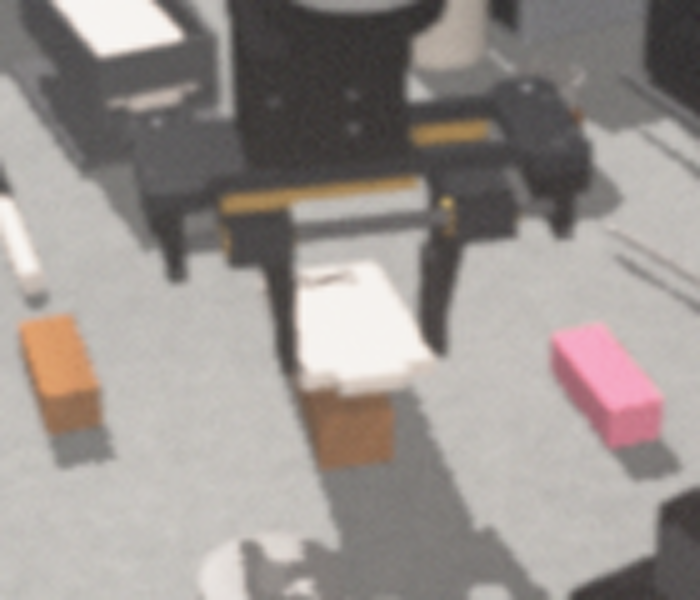

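Request:
drive_tool:
  rows:
    - {"claw": -1,"x": 0,"y": -0.4,"z": 0.2,"yaw": 0}
    - {"claw": -1,"x": 0,"y": 0,"z": 0.2,"yaw": 0}
    - {"claw": -1,"x": 0,"y": 0,"z": 0.1,"yaw": 0}

```text
time: 19.0
tcp_pos: [459.5, -93.5, 34.5]
ee_rot: [0.802, 0.597, 0.0, -0.0]
ft_force: [0.7, 0.9, -0.3]
opening: 0.663
```

Request:
drive_tool:
  rows:
    - {"claw": -1,"x": 0,"y": 0,"z": 0,"yaw": 0}
    - {"claw": -1,"x": 0,"y": 0,"z": 0,"yaw": 0}
    - {"claw": -1,"x": 0,"y": 0,"z": 0.3,"yaw": 0}
    - {"claw": -1,"x": 0,"y": 0,"z": 0.3,"yaw": 0}
    - {"claw": -1,"x": 0,"y": 0,"z": 0,"yaw": 0}
  squeeze: 5

```text
time: 19.5
tcp_pos: [459.4, -93.9, 28.0]
ee_rot: [0.802, 0.597, -0.0, -0.0]
ft_force: [0.0, 0.3, -0.1]
opening: 0.688
```

Request:
drive_tool:
  rows:
    - {"claw": -1,"x": 0,"y": 0,"z": 0.3,"yaw": 0}
    - {"claw": -1,"x": 0,"y": 0,"z": 0.3,"yaw": 0}
    - {"claw": -1,"x": 0,"y": 0,"z": 0.3,"yaw": 0}
    - {"claw": -1,"x": 0,"y": 0,"z": 0,"yaw": 0}
    - {"claw": -1,"x": 0,"y": 0,"z": 0,"yaw": 0}

```text
time: 20.0
tcp_pos: [459.3, -93.8, 19.2]
ee_rot: [0.802, 0.597, -0.0, -0.0]
ft_force: [-0.7, -0.9, 0.3]
opening: 0.685
```

Run:
```python
from h import *
import pickle
s=r.sense();print(s['tcp_pos'],s['opening'],s['ft_force'],2*np.degrees(np.arctan2(s['ee_rot'][1],s['ee_rot'][0])))
sd=grab('side','s14.png')
b=cv2.resize(sd['image'][170:290,200:340],None,fx=5,fy=5,interpolation=cv2.INTER_CUBIC)
cv2.imwrite('pics/s14a.png',b)
```

```text
[459.28507258 -93.79882508  19.18580709] 0.6854599992099032 [-0.73927045 -0.90814544  0.32447753] 73.27816355421298
```

View pics/s14a.png

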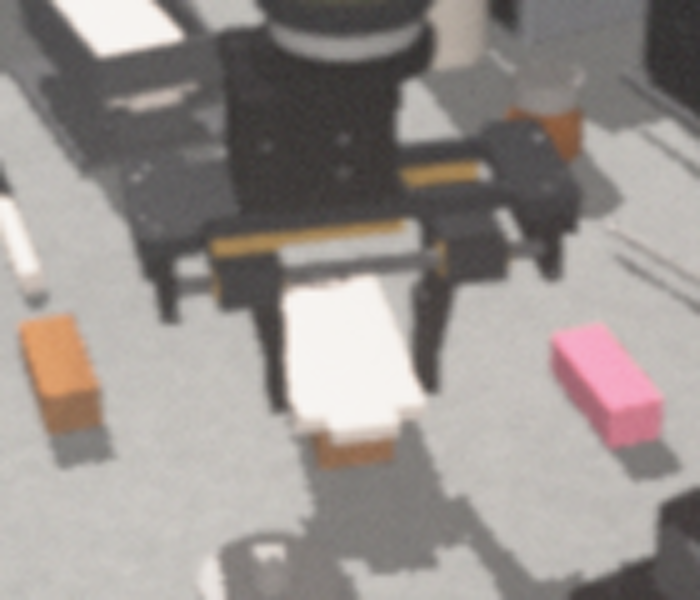

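Request:
drive_tool:
  rows:
    - {"claw": -1,"x": 0,"y": 0,"z": 0.2,"yaw": 0}
    - {"claw": -1,"x": 0,"y": 0,"z": 0.1,"yaw": 0}
    - {"claw": -1,"x": 0,"y": 0,"z": 0,"yaw": 0}
    - {"claw": 0.6,"x": 0,"y": 0,"z": 0,"yaw": 0}
    - {"claw": 1,"x": 0,"y": 0,"z": 0,"yaw": 0}
    - {"claw": 1,"x": 0,"y": 0,"z": 0,"yaw": 0}
    - {"claw": 1,"x": 0,"y": 0,"z": 0,"yaw": 0}
    - {"claw": 1,"x": 0,"y": 0,"z": -4,"yaw": 0}
    - {"claw": 1,"x": 0,"y": 0,"z": -4,"yaw": 0}
    - {"claw": 1,"x": 0,"y": 0,"z": -3,"yaw": 0}
    - {"claw": 1,"x": 0,"y": 0,"z": 0,"yaw": 0}
    - {"claw": 1,"x": 0,"y": 0,"z": 0,"yaw": 0}

```text
time: 21.25
tcp_pos: [459.9, -93.6, 126.7]
ee_rot: [0.802, 0.597, 0.001, 0.0]
ft_force: [-0.6, 0.4, 0.6]
opening: 0.999
```

Run:
```python
from h import *
import pickle
s=r.sense();print(s['tcp_pos'],s['opening'],s['ft_force'],2*np.degrees(np.arctan2(s['ee_rot'][1],s['ee_rot'][0])))
d=grab('wrist','w15.png');sd=grab('side','s15.png')
b=cv2.resize(sd['image'][170:290,200:340],None,fx=5,fy=5,interpolation=cv2.INTER_CUBIC)
cv2.imwrite('pics/s15a.png',b)
m=(d['image'].min(2)>150).astype(np.uint8); 
n,l,st,c=cv2.connectedComponentsWithStats(m); i=l[150,285]
p=max(cv2.findContours((l==i).astype(np.uint8),0,1)[0],key=cv2.contourArea).reshape(-1,2).astype(float)
W=onz(d,p,38)[:,:2].astype(np.float32)
R=cv2.minAreaRect(W);print(R)
```

```text
[459.86790279 -93.64040902 126.72939989] 0.9985112969001767 [-0.62343344  0.41678322  0.63358092] 73.28905947268886
((470.8931884765625, -52.98048400878906), (148.3563995361328, 59.79467010498047), 73.44249725341797)
```

View pics/s15a.png

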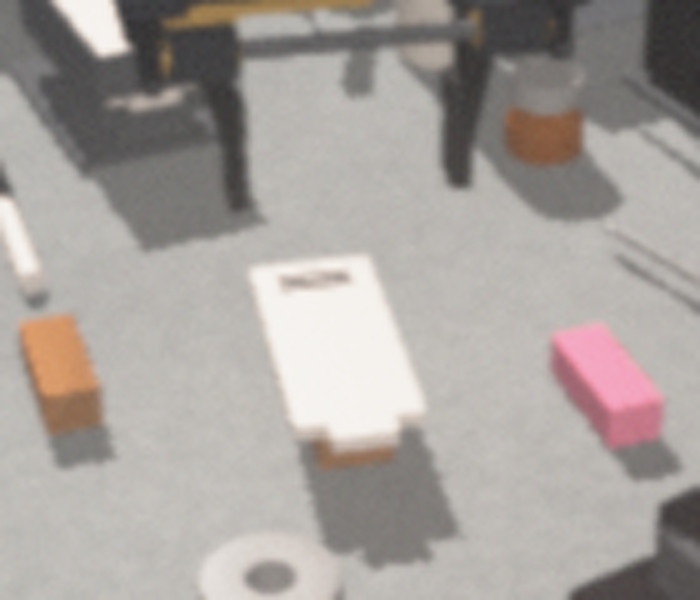

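View pics/w15.png

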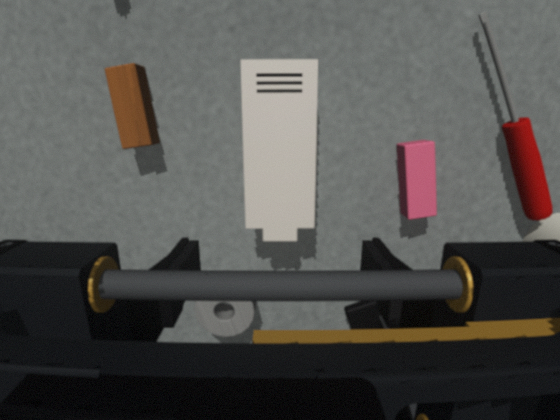

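The cover is flat on the rest again: tongue at (280,238) in the wrist view, centre (470.9,-53), heading 73.4°. I'll regrasp the plain end and raise the squeeze in checked steps.

Request:
drive_tool:
  rows:
    - {"claw": 1,"x": 3.2,"y": -0.1,"z": 0,"yaw": 0}
    - {"claw": 1,"x": 3.2,"y": 0,"z": 1,"yaw": 0}
    - {"claw": 1,"x": 3,"y": 0,"z": 3,"yaw": 0}
    - {"claw": 1,"x": 0,"y": 0,"z": 3,"yaw": 0}
    - {"claw": 1,"x": 0,"y": 0,"z": 3,"yaw": 0}
    - {"claw": 1,"x": 0,"y": 0,"z": 1,"yaw": 0}
    - {"claw": 1,"x": 0,"y": 0,"z": 0,"yaw": 0}

```text
time: 22.05
tcp_pos: [483.3, -4.2, 14.2]
ee_rot: [0.803, 0.597, -0.003, -0.001]
ft_force: [0.3, 0.8, 0.1]
opening: 1.001
```

Request:
drive_tool:
  rows:
    - {"claw": -1,"x": 0,"y": 0,"z": 0,"yaw": 0}
    - {"claw": -1,"x": 0,"y": 0,"z": 0,"yaw": 0}
    - {"claw": -1,"x": 0,"y": 0,"z": 0,"yaw": 0}
    - {"claw": -1,"x": 0,"y": 0,"z": 0,"yaw": 0}
    - {"claw": -1,"x": 0,"y": 0,"z": 0,"yaw": 0}
    - {"claw": -1,"x": 0,"y": 0,"z": 0,"yaw": 0}
  squeeze: 5

```text
time: 22.65
tcp_pos: [486.2, -3.3, 17.0]
ee_rot: [0.802, 0.597, 0.001, 0.0]
ft_force: [0.5, 0.9, 2.5]
opening: 0.685
```

Run:
```python
from h import *
s=r.sense();print(s['tcp_pos'],s['opening'],s['ft_force'],2*np.degrees(np.arctan2(s['ee_rot'][1],s['ee_rot'][0])))
```

```text
[486.20148142  -3.33628673  16.95207822] 0.6854643824617516 [0.50949668 0.93231819 2.54143732] 73.27893822376981
```

Request:
drive_tool:
  rows:
    - {"claw": -1,"x": 0,"y": 0,"z": -0.3,"yaw": 0}
    - {"claw": -1,"x": 0,"y": 0,"z": -0.3,"yaw": 0}
    - {"claw": -1,"x": 0,"y": 0,"z": -0.3,"yaw": 0}
    - {"claw": -1,"x": 0,"y": 0,"z": -0.3,"yaw": 0}
    - {"claw": -1,"x": 0,"y": 0,"z": -0.3,"yaw": 0}
    - {"claw": -1,"x": 0,"y": 0,"z": -0.2,"yaw": 0}
    - {"claw": -1,"x": 0,"y": 0,"z": 0,"yaw": 0}

```text
time: 23.35
tcp_pos: [485.8, -3.4, 33.7]
ee_rot: [0.802, 0.597, 0.0, 0.0]
ft_force: [-0.4, -0.4, -1.8]
opening: 0.683
```

Request:
drive_tool:
  rows:
    - {"claw": -1,"x": 0,"y": 0,"z": 0,"yaw": 0}
    - {"claw": -1,"x": 0,"y": 0,"z": 0,"yaw": 0}
    - {"claw": -1,"x": 0,"y": 0,"z": 0,"yaw": 0}
  squeeze: 25

```text
time: 23.65
tcp_pos: [485.5, -3.5, 33.2]
ee_rot: [0.802, 0.597, -0.0, -0.0]
ft_force: [0.0, -0.2, -0.6]
opening: 0.665
```

Run:
```python
from h import *
import pickle
s=r.sense();print(s['tcp_pos'],s['opening'],s['ft_force'])
d=grab('wrist','w16.png');sd=grab('side','s16.png');pickle.dump((d,sd),open('d16.pkl','wb'))
b=cv2.resize(sd['image'][170:270,220:320],None,fx=6,fy=6,interpolation=cv2.INTER_CUBIC)
cv2.imwrite('pics/s16a.png',b)
c=np.array([470.9,-53]);u=np.array([.285,.9586]);v=np.array([u[1],-u[0]])
f=lambda P,o,k:((proj(sd,P)-o)*k+k/2).round(0).tolist()
for a in (0,6,9,12):
  A=np.radians(a); e=c-49*u
  P=[[*(e+(124*np.cos(A)-8*np.sin(A))*u+s*30*v),30+124*np.sin(A)+8*np.cos(A)] for s in(-1,1)]
  Q=[[*(e+(-26*np.cos(A)-8*np.sin(A))*u+s*15*v),30-26*np.sin(A)+8*np.cos(A)] for s in(-1,1)]
  print(a,f(P,[220,170],6),f(Q,[220,170],6))
```

```text
[485.49567342  -3.52521749  33.22983892] 0.6652071186123802 [ 0.03978424 -0.18430082 -0.60761623]
0 [[177.0, 321.0], [316.0, 305.0]] [[275.0, 524.0], [354.0, 514.0]]
6 [[176.0, 296.0], [317.0, 281.0]] [[275.0, 531.0], [355.0, 521.0]]
9 [[176.0, 285.0], [317.0, 269.0]] [[276.0, 535.0], [355.0, 525.0]]
12 [[176.0, 274.0], [318.0, 258.0]] [[276.0, 538.0], [355.0, 528.0]]
```

View pics/s16a.png

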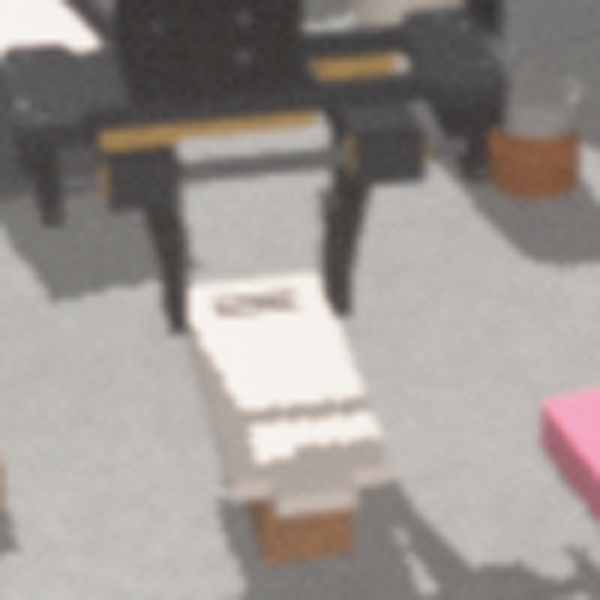

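View pics/w16.png

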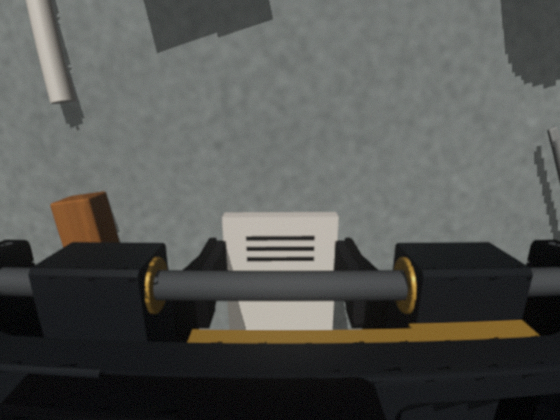

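With 5 N the cover rose nearly level: the tongue is at about (278,497) in the crop, against 535 expected at 9°. I'll ease to 3 N so it droops onto the bar edge, then clamp.

Request:
drive_tool:
  rows:
    - {"claw": -1,"x": 0,"y": 0,"z": 0,"yaw": 0}
    - {"claw": -1,"x": 0,"y": 0,"z": 0,"yaw": 0}
    - {"claw": -1,"x": 0,"y": 0,"z": 0,"yaw": 0}
    - {"claw": -1,"x": 0,"y": 0,"z": 0,"yaw": 0}
  squeeze: 3

```text
time: 24.15
tcp_pos: [485.6, -3.6, 33.4]
ee_rot: [0.802, 0.597, 0.0, 0.0]
ft_force: [-0.4, -0.1, -0.3]
opening: 0.682
```

Request:
drive_tool:
  rows:
    - {"claw": -1,"x": 0,"y": 0,"z": 0,"yaw": 0}
    - {"claw": -1,"x": 0,"y": 0,"z": 0,"yaw": 0}
    - {"claw": -1,"x": 0,"y": 0,"z": 0,"yaw": 0}
  squeeze: 25

```text
time: 24.45
tcp_pos: [485.7, -3.5, 33.4]
ee_rot: [0.802, 0.597, 0.0, 0.0]
ft_force: [0.3, 0.7, -0.6]
opening: 0.289
```

Run:
```python
from h import *
import pickle
s=r.sense();print(s['tcp_pos'],s['opening'],s['ft_force'])
sd=grab('side','s17.png')
b=cv2.resize(sd['image'][170:270,220:320],None,fx=6,fy=6,interpolation=cv2.INTER_CUBIC)
cv2.imwrite('pics/s17a.png',b)
```

```text
[485.69674602  -3.464982    33.42460991] 0.2892704555079506 [ 0.31299932  0.68169419 -0.6208974 ]
```

View pics/s17a.png

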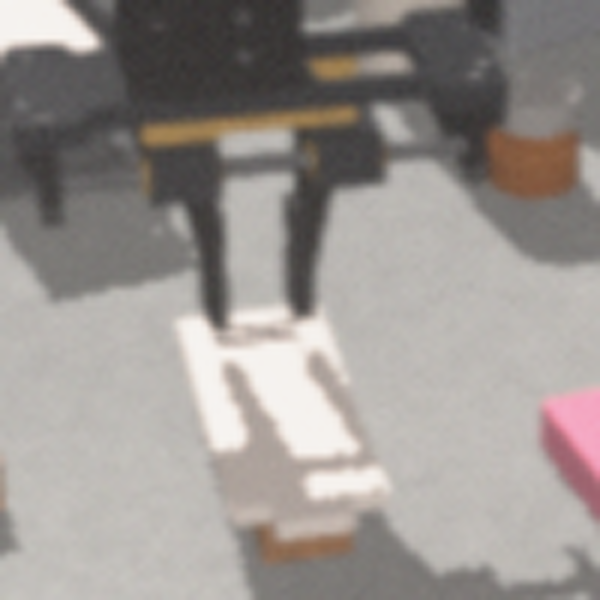

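Easing to 3 N let the cover slip down out of the pads; it fell flat on the rest. The fingertips look about 5–9 mm above the nominal TCP, so my grips were too shallow. I'll lift, look, and regrasp deeper.

Request:
drive_tool:
  rows:
    - {"claw": -0.4,"x": 0,"y": 0,"z": -3,"yaw": 0}
    - {"claw": 0,"x": 0,"y": 0,"z": -4,"yaw": 0}
    - {"claw": 1,"x": -2.5,"y": 0,"z": -2,"yaw": 0}
    - {"claw": 1,"x": -2.5,"y": 0,"z": 0,"yaw": 0}
    - {"claw": 1,"x": -2.5,"y": 0,"z": 0,"yaw": 0}
    - {"claw": 1,"x": -2.5,"y": 0,"z": 0,"yaw": 0}
    - {"claw": 1,"x": 0,"y": 0,"z": 0,"yaw": 0}
    - {"claw": 1,"x": 0,"y": 0,"z": 0,"yaw": 0}

```text
time: 25.3
tcp_pos: [456.8, -99.2, 123.4]
ee_rot: [0.803, 0.596, 0.0, -0.0]
ft_force: [-0.1, -0.1, -0.1]
opening: 0.851
```

Run:
```python
from h import *
import pickle
s=r.sense();print(s['tcp_pos'],s['opening'],s['ft_force'],2*np.degrees(np.arctan2(s['ee_rot'][1],s['ee_rot'][0])))
d=grab('wrist','w18.png');sd=grab('side','s18.png')
b=cv2.resize(sd['image'][170:290,200:340],None,fx=5,fy=5,interpolation=cv2.INTER_CUBIC)
cv2.imwrite('pics/s18a.png',b)
m=(d['image'].min(2)>150).astype(np.uint8); 
n,l,st,c=cv2.connectedComponentsWithStats(m); i=l[150,285]
p=max(cv2.findContours((l==i).astype(np.uint8),0,1)[0],key=cv2.contourArea).reshape(-1,2).astype(float)
W=onz(d,p,38)[:,:2].astype(np.float32)
R=cv2.minAreaRect(W);print(R)
```

```text
[456.83364535 -99.24546477 123.4411779 ] 0.851131434241783 [-0.10784614 -0.12970971 -0.10409109] 73.2043736946368
((470.66571044921875, -51.077911376953125), (148.8533172607422, 59.98274230957031), 73.2854232788086)
```

View pics/s18a.png

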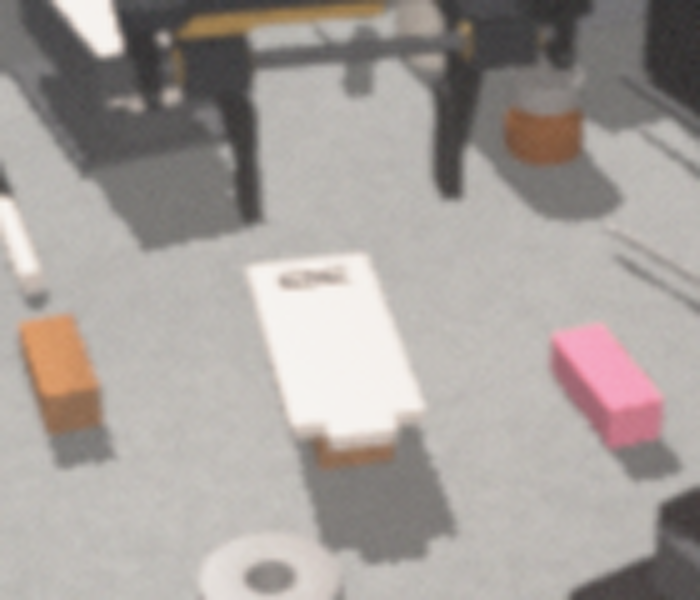

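View pics/w18.png

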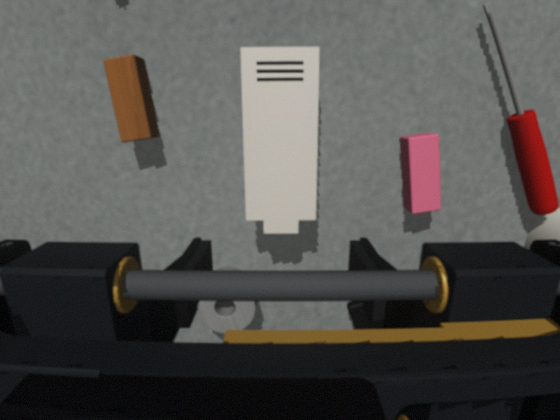

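Request:
drive_tool:
  rows:
    - {"claw": 1,"x": 3.4,"y": 0,"z": 0,"yaw": 0}
    - {"claw": 1,"x": 3.4,"y": 0,"z": 1,"yaw": 0}
    - {"claw": 1,"x": 3.4,"y": 0,"z": 3,"yaw": 0}
    - {"claw": 1,"x": 0,"y": 0,"z": 3,"yaw": 0}
    - {"claw": 1,"x": 0,"y": 0,"z": 2.5,"yaw": 0}
    - {"claw": 1,"x": 0,"y": 0,"z": 1.2,"yaw": 0}
    - {"claw": 1,"x": 0,"y": 0,"z": 0.6,"yaw": 0}
    - {"claw": 1,"x": 0,"y": 0,"z": 0,"yaw": 0}

```text
time: 26.2
tcp_pos: [486.2, -1.4, 10.2]
ee_rot: [0.802, 0.597, -0.0, -0.0]
ft_force: [0.2, 0.5, -0.1]
opening: 1.0
```

Request:
drive_tool:
  rows:
    - {"claw": -1,"x": 0,"y": 0,"z": 0,"yaw": 0}
    - {"claw": -1,"x": 0,"y": 0,"z": 0,"yaw": 0}
    - {"claw": -1,"x": 0,"y": 0,"z": 0,"yaw": 0}
    - {"claw": -1,"x": 0,"y": 0,"z": 0,"yaw": 0}
    - {"claw": -1,"x": 0,"y": 0,"z": 0,"yaw": 0}
  squeeze: 4

```text
time: 26.7
tcp_pos: [486.5, -1.5, 10.8]
ee_rot: [0.802, 0.597, 0.0, 0.0]
ft_force: [0.1, -0.2, 2.7]
opening: 0.687
```

Request:
drive_tool:
  rows:
    - {"claw": -1,"x": 0,"y": 0,"z": -0.4,"yaw": 0}
    - {"claw": -1,"x": 0,"y": 0,"z": -0.4,"yaw": 0}
    - {"claw": -1,"x": 0,"y": 0,"z": -0.4,"yaw": 0}
    - {"claw": -1,"x": 0,"y": 0,"z": -0.4,"yaw": 0}
    - {"claw": -1,"x": 0,"y": 0,"z": -0.2,"yaw": 0}

```text
time: 27.2
tcp_pos: [486.5, -1.5, 28.9]
ee_rot: [0.802, 0.597, 0.0, 0.0]
ft_force: [-0.2, -0.8, 0.0]
opening: 0.686
```

Run:
```python
from h import *
import pickle
s=r.sense();print(s['tcp_pos'],s['opening'],s['ft_force'])
sd=grab('side','s19.png')
b=cv2.resize(sd['image'][170:270,220:320],None,fx=6,fy=6,interpolation=cv2.INTER_CUBIC)
cv2.imwrite('pics/s19a.png',b)
c=np.array([470.7,-51.2]);u=np.array([.288,.9576]);v=np.array([u[1],-u[0]])
f=lambda P,o,k:((proj(sd,P)-o)*k+k/2).round(0).tolist()
for a in (0,6,9,12):
  A=np.radians(a); e=c-50*u
  P=[[*(e+(125*np.cos(A)-8*np.sin(A))*u+s*30*v),30+125*np.sin(A)+8*np.cos(A)] for s in(-1,1)]
  Q=[[*(e+(-25*np.cos(A)-8*np.sin(A))*u+s*15*v),30-25*np.sin(A)+8*np.cos(A)] for s in(-1,1)]
  print(a,f(P,[220,170],6),f(Q,[220,170],6))
print('level',f([[*(c-75*u+s*15*v),38+18] for s in(-1,1)],[220,170],6))
```

```text
[486.46574156  -1.51903674  28.91277072] 0.6857360398000792 [-1.59692073e-01 -7.72282236e-01  5.26772792e-04]
0 [[175.0, 319.0], [315.0, 303.0]] [[272.0, 522.0], [351.0, 512.0]]
6 [[174.0, 294.0], [315.0, 279.0]] [[272.0, 529.0], [351.0, 519.0]]
9 [[174.0, 282.0], [315.0, 267.0]] [[272.0, 532.0], [351.0, 522.0]]
12 [[174.0, 271.0], [316.0, 256.0]] [[272.0, 535.0], [352.0, 525.0]]
level [[271.0, 482.0], [351.0, 472.0]]
```

View pics/s19a.png

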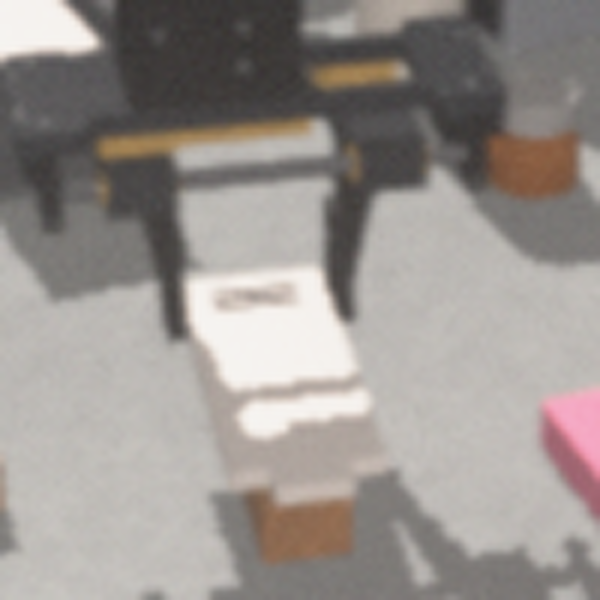

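Request:
drive_tool:
  rows:
    - {"claw": -1,"x": 0,"y": 0,"z": 0,"yaw": 0}
    - {"claw": -1,"x": 0,"y": 0,"z": 0,"yaw": 0}
  squeeze: 3

```text
time: 27.45
tcp_pos: [486.1, -1.6, 28.3]
ee_rot: [0.802, 0.597, -0.0, -0.0]
ft_force: [0.6, -0.5, -0.4]
opening: 0.686
```

```bash
cat > look.py <<'E'
from h import *
import sys
s=r.sense();print(s['time'],s['tcp_pos'],s['opening'],s['ft_force'])
sd=grab('side')
b=cv2.resize(sd['image'][170:270,220:320],None,fx=6,fy=6,interpolation=cv2.INTER_CUBIC)
cv2.imwrite('pics/'+sys.argv[1],b)
E
python3 look.py s20a.png
```

```text
27.45 [486.10209186  -1.56722551  28.29186644] 0.6857014172934952 [ 0.59965363 -0.51001164 -0.36290076]
```

View pics/s20a.png

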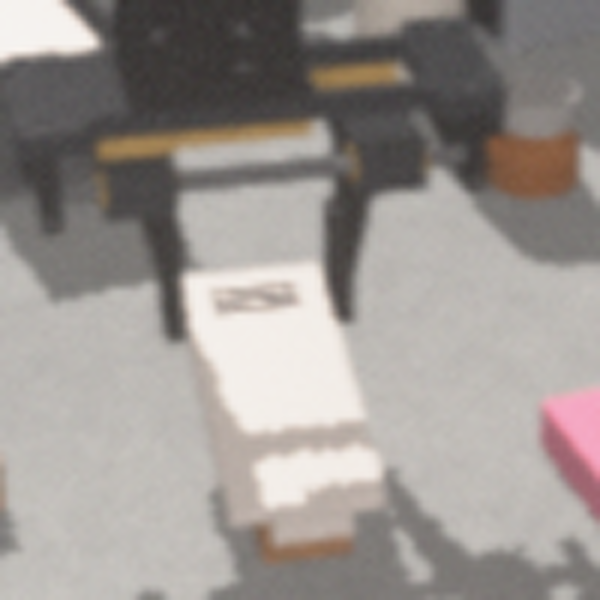

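At 3 N the tongue dropped to about (275,525) in the crop while the plain end stayed at (185,275), so the tilt is close to 9°. Clamping.

Request:
drive_tool:
  rows:
    - {"claw": -1,"x": 0,"y": 0,"z": 0,"yaw": 0}
    - {"claw": -1,"x": 0,"y": 0,"z": 0,"yaw": 0}
    - {"claw": -1,"x": 0,"y": 0,"z": 0,"yaw": 0}
  squeeze: 30

```text
time: 27.8
tcp_pos: [486.1, -1.6, 28.3]
ee_rot: [0.802, 0.597, -0.0, -0.0]
ft_force: [0.2, -0.3, -0.0]
opening: 0.684
```

Request:
drive_tool:
  rows:
    - {"claw": -1,"x": 0,"y": 0,"z": -0.5,"yaw": 0}
    - {"claw": -1,"x": 0,"y": 0,"z": -1,"yaw": 0}
    - {"claw": -1,"x": 0,"y": 0,"z": -1,"yaw": 0}
    - {"claw": -1,"x": 0,"y": 0,"z": 0,"yaw": 0}
    - {"claw": -1,"x": 0,"y": 0,"z": 0,"yaw": 0}

```text
time: 28.3
tcp_pos: [486.6, -1.4, 54.0]
ee_rot: [0.802, 0.597, 0.001, 0.0]
ft_force: [-0.5, 0.2, -1.9]
opening: 0.681
```

```bash
python3 look.py s21a.png
```

```text
28.3 [486.60437415  -1.40124935  53.97269795] 0.6810081989121821 [-0.53710541  0.15284403 -1.94207472]
```

View pics/s21a.png

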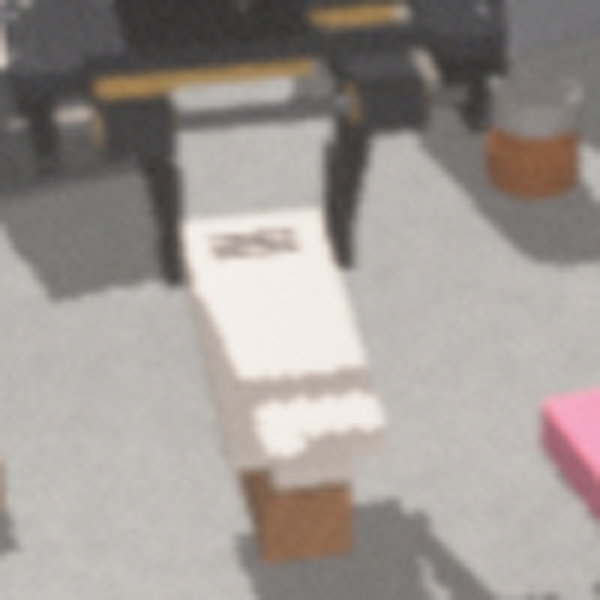

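Request:
drive_tool:
  rows:
    - {"claw": -1,"x": 0,"y": 0,"z": 0,"yaw": 0}
    - {"claw": -1,"x": 0,"y": 0,"z": 0,"yaw": 0}
  squeeze: 45

```text
time: 28.55
tcp_pos: [485.9, -1.6, 53.0]
ee_rot: [0.802, 0.597, -0.0, -0.0]
ft_force: [0.3, -0.0, -1.2]
opening: 0.679
```

```bash
python3 look.py s22a.png
```

```text
28.55 [485.85326622  -1.6093422   53.03840303] 0.6792073321754024 [ 0.28076245 -0.00762656 -1.22473327]
```

View pics/s22a.png

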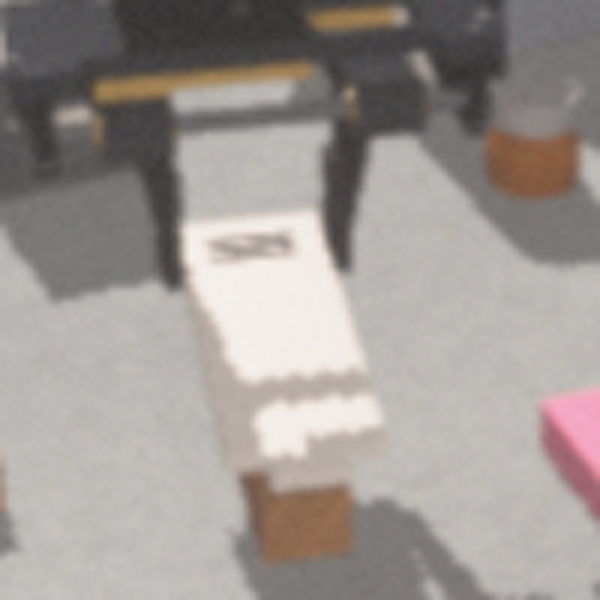

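```bash
cat > tilt.py <<'E'
from h import *
import sys
d=cams.get_image('side') if False else None
E
python3 - <<'E'
from h import *
import pickle
_,sd=pickle.load(open('d16.pkl','rb'))
u=np.array([.288,.9576]);v=np.array([u[1],-u[0]])
T=np.array([486,-1.5]);zc=53+34-10.8
f=lambda P,o,k:((proj(sd,P)-o)*k+k/2).round(0).tolist()
for a in (0,6,9,12,15):
  A=np.radians(a)
  def pt(s,y,h): return [*(T+((s-52)*np.cos(A)-h*np.sin(A))*u+y*v), zc+(s-52)*np.sin(A)+h*np.cos(A)]
  print(a,'plain',f([pt(75,-30,4),pt(75,30,4)],[220,170],6),'bodyend R top',f([pt(-63,30,4)],[220,170],6),'tip bottom',f([pt(-75,-15,-4),pt(-75,15,-4)],[220,170],6))
E
```

```text
0 plain [[172.0, 232.0], [314.0, 217.0]] bodyend R top [[385.0, 395.0]] tip bottom [[271.0, 446.0], [351.0, 436.0]]
6 plain [[171.0, 227.0], [314.0, 213.0]] bodyend R top [[384.0, 422.0]] tip bottom [[271.0, 474.0], [351.0, 464.0]]
9 plain [[171.0, 225.0], [315.0, 211.0]] bodyend R top [[384.0, 434.0]] tip bottom [[271.0, 487.0], [350.0, 477.0]]
12 plain [[172.0, 223.0], [315.0, 209.0]] bodyend R top [[383.0, 446.0]] tip bottom [[270.0, 499.0], [350.0, 489.0]]
15 plain [[172.0, 221.0], [315.0, 207.0]] bodyend R top [[383.0, 457.0]] tip bottom [[270.0, 510.0], [349.0, 500.0]]
```

The tilt measures about 9° and holds. Carrying it to a point above the meter's bay, short of the lip.

Request:
drive_tool:
  rows:
    - {"claw": -1,"x": 0,"y": 0,"z": -1.5,"yaw": 0}
    - {"claw": -1,"x": 0,"y": 0,"z": -2.5,"yaw": 0}
    - {"claw": -1,"x": 0,"y": 0,"z": -2.5,"yaw": 0}
    - {"claw": -1,"x": 0,"y": 0,"z": 0,"yaw": -3.4}
    - {"claw": -1,"x": 0,"y": 0,"z": 0,"yaw": -5}
    - {"claw": -1,"x": 0,"y": 0,"z": 0,"yaw": -5}
    - {"claw": -1,"x": 0,"y": 0,"z": 0,"yaw": -4}
    - {"claw": -1,"x": 0,"y": 0,"z": 0,"yaw": -3}
    - {"claw": -1,"x": -1,"y": 0.2,"z": 0,"yaw": 0}
    - {"claw": -1,"x": -2,"y": 0.3,"z": 0,"yaw": 0}
    - {"claw": -1,"x": -3,"y": 0.5,"z": 0,"yaw": 0}
    - {"claw": -1,"x": -3,"y": 0.5,"z": 0,"yaw": 0}

```text
time: 29.8
tcp_pos: [507.1, -91.9, 118.4]
ee_rot: [0.684, 0.729, 0.0, 0.0]
ft_force: [0.8, 0.3, 0.3]
opening: 0.676
```

Request:
drive_tool:
  rows:
    - {"claw": -1,"x": -3,"y": 0.5,"z": 0,"yaw": 0}
    - {"claw": -1,"x": -3,"y": 0.5,"z": 0,"yaw": 0}
    - {"claw": -1,"x": -3,"y": 0.5,"z": 0,"yaw": 0}
    - {"claw": -1,"x": -3,"y": 0.6,"z": 0,"yaw": 0}
    - {"claw": -1,"x": -2.5,"y": 0.6,"z": 0,"yaw": 0}
    - {"claw": -1,"x": -1.5,"y": 0.5,"z": 0,"yaw": 0}
    - {"claw": -1,"x": 0,"y": 0,"z": 0,"yaw": 0}
    - {"claw": -1,"x": 0,"y": 0,"z": 0,"yaw": 0}

```text
time: 30.6
tcp_pos: [548.5, -248.4, 117.9]
ee_rot: [0.685, 0.729, -0.0, -0.0]
ft_force: [0.4, 0.9, -1.0]
opening: 0.68
```

Run:
```python
from h import *
import pickle
s=r.sense();print(s['time'],s['tcp_pos'],s['opening'],s['ft_force'],2*np.degrees(np.arctan2(s['ee_rot'][1],s['ee_rot'][0])))
sd=grab('side','s23.png');pickle.dump(sd,open('d23.pkl','wb'))
b=cv2.resize(sd['image'][180:340,290:450],None,fx=3.7,fy=3.7,interpolation=cv2.INTER_CUBIC)
cv2.imwrite('pics/s23a.png',b)
```

```text
30.6 [ 548.53356455 -248.35145273  117.92374899] 0.6798672787314844 [ 0.36898234  0.85907567 -1.00287736] 93.58265672201713
```

View pics/s23a.png

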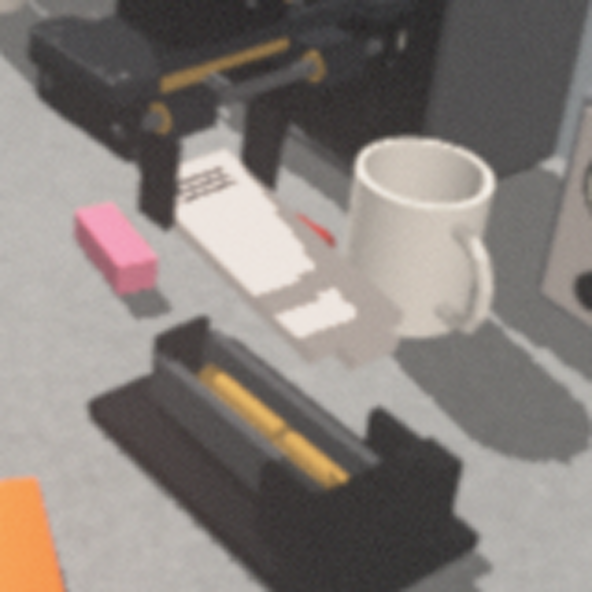

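```bash
cat > pr.py <<'E'
from h import *
import pickle,sys
def run(sd,T,off,k,angs=(3,6,9,12,15),h=93.58):
    u=np.array([np.cos(np.radians(h)),np.sin(np.radians(h))]);v=np.array([u[1],-u[0]]);zc=T[2]+23.2
    f=lambda P:((proj(sd,P)-off)*k+k/2).round(0).tolist()
    for a in angs:
      A=np.radians(a)
      def pt(s,y,hh): return [*(np.array(T[:2])+((s-52)*np.cos(A)-hh*np.sin(A))*u+y*v), zc+(s-52)*np.sin(A)+hh*np.cos(A)]
      print(a,'plainTop L,R',f([pt(75,-30,4),pt(75,30,4)]),'bodyend bot L, top R,bot R',f([pt(-63,-30,-4),pt(-63,30,4),pt(-63,30,-4)]),'tip bot L,R',f([pt(-75,-15,-4),pt(-75,15,-4)]))
E
python3 - <<'E'
from pr import *
sd=pickle.load(open('d23.pkl','rb'))
run(sd,(548.5,-248.4,117.9),[290,180],3.7)
cv2.imwrite('pics/s23b.png',cv2.resize(sd['image'][215:285,330:410],None,fx=8,fy=8,interpolation=cv2.INTER_CUBIC))
run(sd,(548.5,-248.4,117.9),[330,215],8)
E
```

```text
3 plainTop L,R [[135.0, 183.0], [222.0, 151.0]] bodyend bot L, top R,bot R [[315.0, 344.0], [409.0, 289.0], [406.0, 302.0]] tip bot L,R [[356.0, 348.0], [402.0, 326.0]]
6 plainTop L,R [[136.0, 181.0], [223.0, 150.0]] bodyend bot L, top R,bot R [[312.0, 353.0], [407.0, 299.0], [403.0, 311.0]] tip bot L,R [[353.0, 358.0], [399.0, 336.0]]
9 plainTop L,R [[136.0, 179.0], [223.0, 148.0]] bodyend bot L, top R,bot R [[309.0, 362.0], [404.0, 308.0], [400.0, 320.0]] tip bot L,R [[350.0, 367.0], [395.0, 346.0]]
12 plainTop L,R [[137.0, 178.0], [224.0, 147.0]] bodyend bot L, top R,bot R [[306.0, 370.0], [401.0, 317.0], [396.0, 328.0]] tip bot L,R [[346.0, 377.0], [391.0, 355.0]]
15 plainTop L,R [[138.0, 177.0], [225.0, 145.0]] bodyend bot L, top R,bot R [[302.0, 377.0], [397.0, 325.0], [392.0, 336.0]] tip bot L,R [[342.0, 385.0], [387.0, 364.0]]
3 plainTop L,R [[-27.0, 115.0], [160.0, 47.0]] bodyend bot L, top R,bot R [[360.0, 463.0], [565.0, 345.0], [558.0, 373.0]] tip bot L,R [[451.0, 471.0], [550.0, 426.0]]
6 plainTop L,R [[-26.0, 111.0], [161.0, 44.0]] bodyend bot L, top R,bot R [[355.0, 483.0], [560.0, 367.0], [552.0, 393.0]] tip bot L,R [[444.0, 494.0], [543.0, 448.0]]
9 plainTop L,R [[-25.0, 108.0], [163.0, 40.0]] bodyend bot L, top R,bot R [[348.0, 502.0], [554.0, 387.0], [544.0, 412.0]] tip bot L,R [[437.0, 515.0], [535.0, 468.0]]
12 plainTop L,R [[-24.0, 105.0], [164.0, 37.0]] bodyend bot L, top R,bot R [[341.0, 519.0], [547.0, 406.0], [536.0, 429.0]] tip bot L,R [[428.0, 534.0], [526.0, 488.0]]
15 plainTop L,R [[-22.0, 102.0], [166.0, 34.0]] bodyend bot L, top R,bot R [[333.0, 536.0], [539.0, 424.0], [528.0, 446.0]] tip bot L,R [[419.0, 552.0], [516.0, 506.0]]
```

View pics/s23b.png

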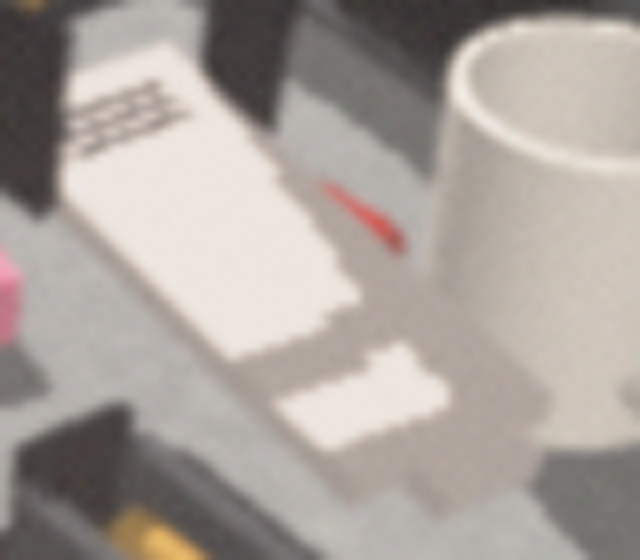

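Request:
drive_tool:
  rows:
    - {"claw": -1,"x": -0.4,"y": -0.35,"z": 1,"yaw": 0}
    - {"claw": -1,"x": 0,"y": 0,"z": 2,"yaw": 0}
    - {"claw": -1,"x": 0,"y": 0,"z": 2,"yaw": 0}
    - {"claw": -1,"x": 0,"y": 0,"z": 1,"yaw": 0}
    - {"claw": -1,"x": 0,"y": 0,"z": 0,"yaw": 0}
    - {"claw": -1,"x": 0,"y": 0,"z": 0,"yaw": 0}

```text
time: 31.25
tcp_pos: [546.0, -252.2, 58.7]
ee_rot: [0.684, 0.73, 0.0, 0.0]
ft_force: [0.7, 0.5, -0.5]
opening: 0.679
```

```bash
cat > look2.py <<'E'
from pr import *
n=sys.argv[1]
s=r.sense();T=s['tcp_pos'];h=2*np.degrees(np.arctan2(s['ee_rot'][1],s['ee_rot'][0]))
print(s['time'],T,s['opening'],s['ft_force'],h)
um=np.array([np.cos(np.radians(93.55)),np.sin(np.radians(93.55))]);q=T[:2]-[549.5,-321.8];print('meter x,y',q@um,q@[-um[1],um[0]])
sd=grab('side');pickle.dump(sd,open(n+'.pkl','wb'))
cv2.imwrite('pics/'+n+'.png',cv2.resize(sd['image'][235:335,310:420],None,fx=7,fy=6,interpolation=cv2.INTER_CUBIC)) if 0 else cv2.imwrite('pics/'+n+'.png',cv2.resize(sd['image'][245:335,320:420],None,fx=6.5,fy=6.5,interpolation=cv2.INTER_CUBIC))
run(sd,T,[320,245],6.5,(6,9,12),h)
E
python3 look2.py s24
```

```text
31.25 [ 546.00552921 -252.16228238   58.6778933 ] 0.6787172099622945 [ 0.72191311  0.45313079 -0.54385745] 93.69549630814451
meter x,y 69.7204688970758 -0.8241709487467591
6 plainTop L,R [[33.0, 64.0], [181.0, 5.0]] bodyend bot L, top R,bot R [[331.0, 375.0], [492.0, 278.0], [486.0, 298.0]] tip bot L,R [[401.0, 384.0], [479.0, 344.0]]
9 plainTop L,R [[34.0, 61.0], [182.0, 2.0]] bodyend bot L, top R,bot R [[326.0, 389.0], [488.0, 293.0], [480.0, 312.0]] tip bot L,R [[395.0, 399.0], [473.0, 360.0]]
12 plainTop L,R [[35.0, 59.0], [183.0, 0.0]] bodyend bot L, top R,bot R [[321.0, 402.0], [482.0, 307.0], [474.0, 325.0]] tip bot L,R [[389.0, 414.0], [466.0, 374.0]]
```

View pics/s24.png

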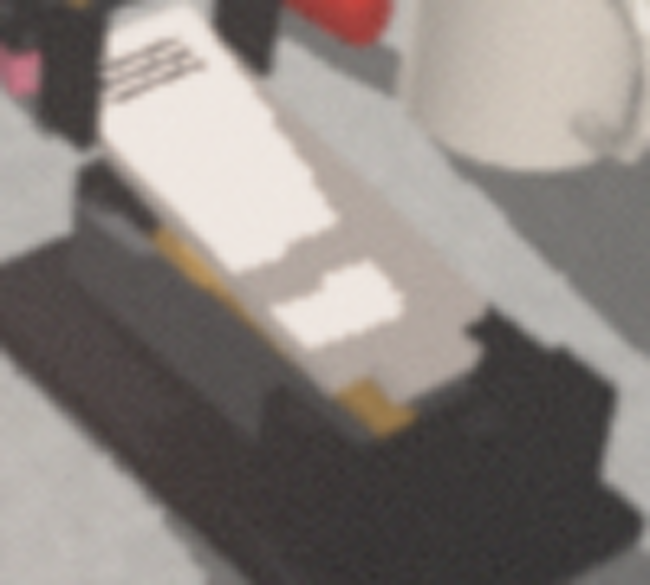

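Request:
drive_tool:
  rows:
    - {"claw": -1,"x": 0,"y": 0,"z": 0.5,"yaw": 0}
    - {"claw": -1,"x": 0,"y": 0,"z": 0.5,"yaw": 0}
    - {"claw": -1,"x": 0,"y": 0,"z": 0.3,"yaw": 0}
    - {"claw": -1,"x": 0,"y": 0,"z": 0,"yaw": 0}
    - {"claw": -1,"x": 0,"y": 0,"z": 0,"yaw": 0}

```text
time: 31.8
tcp_pos: [545.8, -252.3, 45.3]
ee_rot: [0.684, 0.729, -0.0, -0.0]
ft_force: [1.1, -0.5, -1.1]
opening: 0.678
```

```bash
python3 look2.py s25
```

```text
31.8 [ 545.84566172 -252.28841092   45.29020699] 0.6776653385450907 [ 1.13691238 -0.52700621 -1.05558057] 93.67476802691391
meter x,y 69.60448130679485 -0.6568003981733012
6 plainTop L,R [[30.0, 99.0], [177.0, 39.0]] bodyend bot L, top R,bot R [[325.0, 412.0], [485.0, 315.0], [479.0, 334.0]] tip bot L,R [[395.0, 420.0], [472.0, 381.0]]
9 plainTop L,R [[31.0, 96.0], [178.0, 37.0]] bodyend bot L, top R,bot R [[321.0, 425.0], [481.0, 329.0], [474.0, 347.0]] tip bot L,R [[389.0, 435.0], [466.0, 396.0]]
12 plainTop L,R [[32.0, 94.0], [179.0, 35.0]] bodyend bot L, top R,bot R [[315.0, 438.0], [476.0, 343.0], [468.0, 360.0]] tip bot L,R [[383.0, 449.0], [459.0, 410.0]]
```

View pics/s25.png

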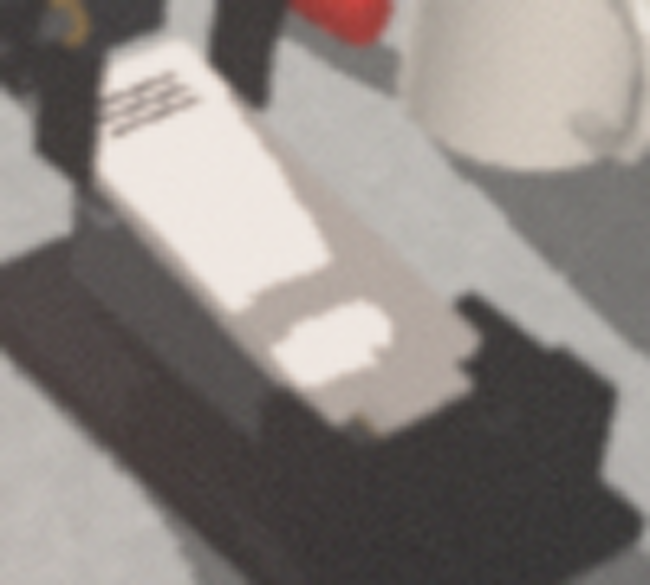

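Run:
```python
from pr import *
sd=pickle.load(open('s25.pkl','rb'))
u=np.array([np.cos(np.radians(93.55)),np.sin(np.radians(93.55))]);v=np.array([u[1],-u[0]]);o=np.array([549.5,-321.8])
g=lambda x,y,z:[*(o+x*u+y*v),z]
P=[g(-63,-41,59),g(-63,41,59),g(-63,-15,54.5),g(-63,15,54.5),g(-30,41,54.5),g(-30,-41,54.5),g(-30,33,54.5),g(-81,41,59),g(77,18,50),g(77,-18,50)]
print(((proj(sd,P)-[320,245])*6.5+3).round())
```

```text
[[343. 451.]
 [556. 341.]
 [411. 427.]
 [488. 387.]
 [469. 288.]
 [259. 391.]
 [449. 298.]
 [605. 379.]
 [171. 137.]
 [ 83. 174.]]
```

Request:
drive_tool:
  rows:
    - {"claw": -1,"x": 0,"y": 0,"z": 0.2,"yaw": 0}
    - {"claw": -1,"x": 0,"y": 0,"z": 0.15,"yaw": 0}
    - {"claw": -1,"x": 0,"y": 0,"z": 0,"yaw": 0}

```text
time: 32.15
tcp_pos: [545.8, -252.2, 41.7]
ee_rot: [0.684, 0.729, -0.0, -0.0]
ft_force: [-0.1, 0.2, 0.0]
opening: 0.682
```

Request:
drive_tool:
  rows:
    - {"claw": -1,"x": -0.4,"y": 0,"z": 0,"yaw": 0}
    - {"claw": -1,"x": -0.4,"y": 0,"z": 0,"yaw": 0}
    - {"claw": -1,"x": -0.2,"y": 0,"z": 0,"yaw": 0}
    - {"claw": -1,"x": 0,"y": 0,"z": 0,"yaw": 0}

```text
time: 32.55
tcp_pos: [546.5, -263.3, 42.0]
ee_rot: [0.684, 0.729, -0.0, 0.0]
ft_force: [0.2, -0.0, -0.9]
opening: 0.684
```

```bash
python3 look2.py s26
```

```text
32.55 [ 546.53294405 -263.26574971   41.99243425] 0.6836974850898512 [ 0.23437139 -0.04247839 -0.88108639] 93.62997722417145
meter x,y 58.60565024319598 -0.6630520194843071
6 plainTop L,R [[51.0, 125.0], [199.0, 64.0]] bodyend bot L, top R,bot R [[351.0, 444.0], [512.0, 346.0], [506.0, 365.0]] tip bot L,R [[421.0, 453.0], [499.0, 413.0]]
9 plainTop L,R [[52.0, 123.0], [200.0, 62.0]] bodyend bot L, top R,bot R [[346.0, 458.0], [507.0, 360.0], [500.0, 378.0]] tip bot L,R [[416.0, 468.0], [493.0, 427.0]]
12 plainTop L,R [[53.0, 121.0], [201.0, 60.0]] bodyend bot L, top R,bot R [[341.0, 471.0], [502.0, 374.0], [494.0, 391.0]] tip bot L,R [[409.0, 482.0], [486.0, 441.0]]
```

View pics/s26.png

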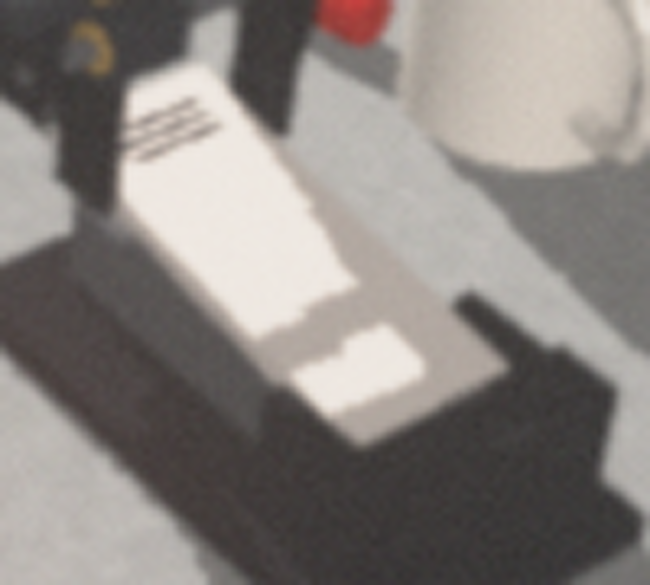

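The tongue is hidden under the lip, and the body end is visible from (360,445) to (508,363). Sliding on in.

Request:
drive_tool:
  rows:
    - {"claw": -1,"x": -0.3,"y": 0,"z": 0,"yaw": 0}
    - {"claw": -1,"x": -0.3,"y": 0,"z": 0,"yaw": 0}
    - {"claw": -1,"x": -0.1,"y": 0,"z": 0,"yaw": 0}
    - {"claw": -1,"x": 0,"y": 0,"z": 0,"yaw": 0}

```text
time: 33.0
tcp_pos: [546.9, -269.7, 41.9]
ee_rot: [0.684, 0.729, -0.0, 0.0]
ft_force: [-0.8, -0.3, -0.7]
opening: 0.682
```

```bash
python3 look2.py s27
```

```text
33.0 [ 546.91984032 -269.72816961   41.88627445] 0.6815749006409343 [-0.83610347 -0.2760896  -0.7329357 ] 93.65514833829388
meter x,y 52.131674357219936 -0.6490557406399117
6 plainTop L,R [[64.0, 136.0], [212.0, 75.0]] bodyend bot L, top R,bot R [[368.0, 459.0], [529.0, 359.0], [523.0, 378.0]] tip bot L,R [[439.0, 468.0], [516.0, 427.0]]
9 plainTop L,R [[65.0, 134.0], [213.0, 72.0]] bodyend bot L, top R,bot R [[363.0, 473.0], [524.0, 374.0], [517.0, 392.0]] tip bot L,R [[433.0, 483.0], [510.0, 442.0]]
12 plainTop L,R [[66.0, 132.0], [214.0, 70.0]] bodyend bot L, top R,bot R [[357.0, 485.0], [519.0, 387.0], [511.0, 404.0]] tip bot L,R [[426.0, 497.0], [503.0, 455.0]]
```

View pics/s27.png

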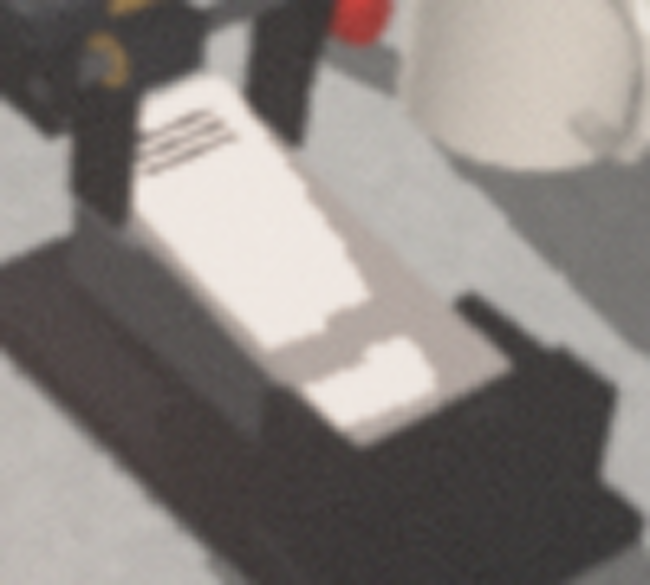

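Request:
drive_tool:
  rows:
    - {"claw": -1,"x": 0,"y": 0,"z": 0,"yaw": 0}
    - {"claw": -1,"x": 0,"y": 0,"z": 0.2,"yaw": 0}
    - {"claw": -1,"x": 0,"y": 0,"z": 0.2,"yaw": 0}
    - {"claw": -1,"x": 0,"y": 0,"z": 0.2,"yaw": 0}
    - {"claw": -1,"x": 0,"y": 0,"z": 0.2,"yaw": 0}
    - {"claw": -1,"x": 0,"y": 0,"z": 0,"yaw": 0}
  squeeze: 9

```text
time: 33.65
tcp_pos: [547.1, -269.0, 33.5]
ee_rot: [0.684, 0.73, 0.0, -0.0]
ft_force: [0.4, 0.4, -0.0]
opening: 0.685
```

```bash
python3 look2.py s28
```

```text
33.65 [ 547.05095005 -269.03183463   33.52501008] 0.6846259893280708 [ 0.428305    0.39376171 -0.02706149] 93.69501681719065
meter x,y 52.81855490826463 -0.8230306477594337
6 plainTop L,R [[62.0, 156.0], [209.0, 95.0]] bodyend bot L, top R,bot R [[363.0, 479.0], [523.0, 379.0], [517.0, 398.0]] tip bot L,R [[433.0, 488.0], [510.0, 447.0]]
9 plainTop L,R [[63.0, 154.0], [210.0, 92.0]] bodyend bot L, top R,bot R [[358.0, 493.0], [519.0, 394.0], [511.0, 412.0]] tip bot L,R [[428.0, 503.0], [504.0, 462.0]]
12 plainTop L,R [[64.0, 152.0], [211.0, 90.0]] bodyend bot L, top R,bot R [[353.0, 505.0], [513.0, 407.0], [505.0, 424.0]] tip bot L,R [[421.0, 517.0], [497.0, 475.0]]
```

View pics/s28.png

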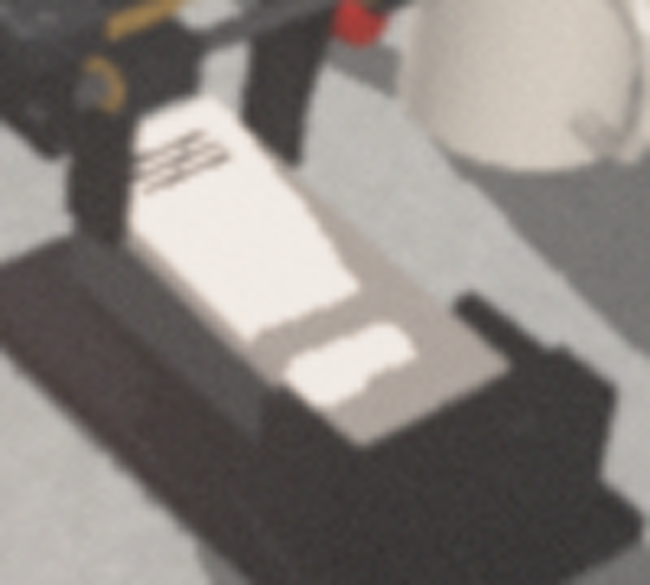

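Request:
drive_tool:
  rows:
    - {"claw": -1,"x": 0,"y": 0,"z": 0.2,"yaw": 0}
    - {"claw": -1,"x": 0,"y": 0,"z": 0.2,"yaw": 0}
    - {"claw": -1,"x": 0,"y": 0,"z": 0.2,"yaw": 0}
    - {"claw": -1,"x": 0,"y": 0,"z": 0.1,"yaw": 0}
    - {"claw": -1,"x": 0,"y": 0,"z": 0,"yaw": 0}

```text
time: 34.2
tcp_pos: [546.9, -269.2, 26.7]
ee_rot: [0.684, 0.729, -0.0, -0.0]
ft_force: [0.3, -0.0, -0.6]
opening: 0.691
```

```bash
python3 look2.py s29
```

```text
34.2 [ 546.94458214 -269.24339558   26.68231265] 0.6909233270035222 [ 0.33720574 -0.00633824 -0.60830772] 93.67853159803512
meter x,y 52.61398617325985 -0.7037670760345167
6 plainTop L,R [[60.0, 174.0], [207.0, 112.0]] bodyend bot L, top R,bot R [[361.0, 498.0], [520.0, 398.0], [514.0, 417.0]] tip bot L,R [[430.0, 507.0], [507.0, 465.0]]
9 plainTop L,R [[61.0, 172.0], [208.0, 110.0]] bodyend bot L, top R,bot R [[356.0, 511.0], [515.0, 412.0], [508.0, 430.0]] tip bot L,R [[424.0, 521.0], [501.0, 480.0]]
12 plainTop L,R [[62.0, 170.0], [209.0, 108.0]] bodyend bot L, top R,bot R [[350.0, 523.0], [510.0, 426.0], [502.0, 442.0]] tip bot L,R [[418.0, 535.0], [494.0, 493.0]]
```

View pics/s29.png

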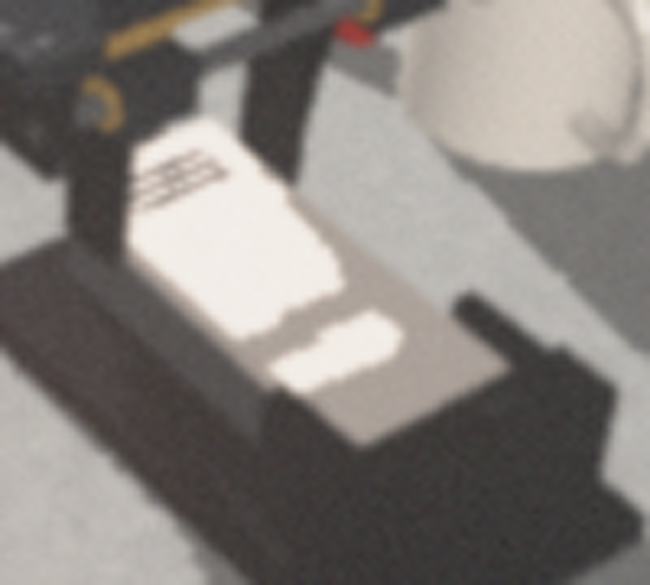

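Request:
drive_tool:
  rows:
    - {"claw": -1,"x": 0,"y": 0,"z": 0.1,"yaw": 0}
    - {"claw": -1,"x": 0,"y": 0,"z": 0.1,"yaw": 0}
    - {"claw": -1,"x": 0,"y": 0,"z": 0.1,"yaw": 0}
    - {"claw": -1,"x": 0,"y": 0,"z": 0,"yaw": 0}

```text
time: 34.65
tcp_pos: [546.9, -269.3, 23.7]
ee_rot: [0.684, 0.729, 0.0, 0.0]
ft_force: [-0.2, -0.1, -0.1]
opening: 0.692
```

Request:
drive_tool:
  rows:
    - {"claw": -1,"x": 0,"y": 0,"z": 0.1,"yaw": 0}
    - {"claw": -1,"x": 0,"y": 0,"z": 0,"yaw": 0}

```text
time: 34.85
tcp_pos: [547.0, -269.4, 23.1]
ee_rot: [0.684, 0.729, 0.0, 0.0]
ft_force: [-1.0, -0.5, 2.5]
opening: 0.688
```

```bash
python3 look2.py s30
python3 - <<'E'
from pr import *
sd=pickle.load(open('s30.pkl','rb'))
u=np.array([np.cos(np.radians(93.55)),np.sin(np.radians(93.55))]);v=np.array([u[1],-u[0]]);o=np.array([549.5,-321.8])
g=lambda x,y,z:[*(o+x*u+y*v),z]
print('seated plain top corners',((proj(sd,[g(75,-30,50),g(75,30,50),g(-63,-30,50),g(-63,30,50)])-[320,245])*6.5+3).round())
E
```

```text
34.85 [ 546.9936714  -269.37624124   23.05659745] 0.6884336614213133 [-0.98673325 -0.54717853  2.53491262] 93.66938158603442
meter x,y 52.47835583824482 -0.7445364022500797
6 plainTop L,R [[60.0, 184.0], [206.0, 121.0]] bodyend bot L, top R,bot R [[360.0, 508.0], [519.0, 408.0], [512.0, 426.0]] tip bot L,R [[429.0, 517.0], [506.0, 475.0]]
9 plainTop L,R [[61.0, 181.0], [207.0, 119.0]] bodyend bot L, top R,bot R [[355.0, 521.0], [514.0, 422.0], [507.0, 439.0]] tip bot L,R [[423.0, 531.0], [500.0, 489.0]]
12 plainTop L,R [[62.0, 179.0], [209.0, 117.0]] bodyend bot L, top R,bot R [[349.0, 533.0], [509.0, 435.0], [500.0, 451.0]] tip bot L,R [[417.0, 545.0], [493.0, 503.0]]
seated plain top corners [[ 57. 190.]
 [204. 128.]
 [369. 460.]
 [524. 379.]]
```

View pics/s30.png

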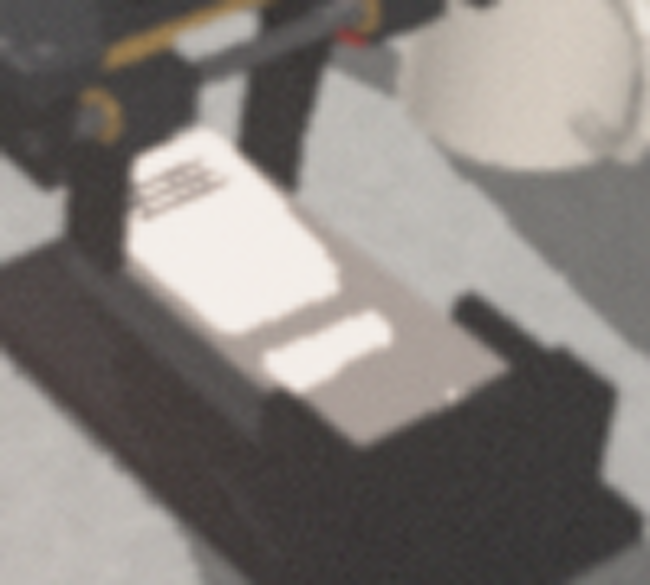

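Contact is felt at TCP z 23.1, where 22.8 was expected for seated. I'll press a touch further, open, and retreat.

Request:
drive_tool:
  rows:
    - {"claw": -1,"x": 0,"y": 0,"z": 0.05,"yaw": 0}
    - {"claw": -1,"x": 0,"y": 0,"z": 0,"yaw": 0}
    - {"claw": 0.5,"x": 0,"y": 0,"z": 0,"yaw": 0}
    - {"claw": 1,"x": 0,"y": 0,"z": 0,"yaw": 0}
    - {"claw": 1,"x": 0,"y": 0,"z": 0,"yaw": 0}
    - {"claw": 1,"x": 0,"y": 0,"z": 0,"yaw": 0}
    - {"claw": 1,"x": 0,"y": 0,"z": -2,"yaw": 0}
    - {"claw": 1,"x": 0,"y": 0,"z": -4,"yaw": 0}
    - {"claw": 1,"x": 0,"y": 0,"z": -5,"yaw": 0}
    - {"claw": 1,"x": 0,"y": 0,"z": -5,"yaw": 0}
    - {"claw": 1,"x": 0,"y": 0,"z": -2,"yaw": 0}

```text
time: 36.0
tcp_pos: [548.8, -270.9, 207.7]
ee_rot: [0.684, 0.729, 0.002, 0.003]
ft_force: [0.1, -0.1, -0.1]
opening: 1.002
```

Request:
drive_tool:
  rows:
    - {"claw": 1,"x": -4,"y": 0,"z": 0,"yaw": 0}
    - {"claw": 1,"x": -4,"y": 0,"z": 0,"yaw": 0}
    - {"claw": 1,"x": -4,"y": 0,"z": 0,"yaw": 0}
    - {"claw": 1,"x": 0,"y": 0,"z": 0,"yaw": 0}
    - {"claw": 1,"x": 0,"y": 0,"z": 0,"yaw": 0}

```text
time: 36.5
tcp_pos: [553.7, -390.3, 201.7]
ee_rot: [0.685, 0.728, -0.0, -0.0]
ft_force: [1.0, 1.0, 0.7]
opening: 1.001
```

```bash
python3 look2.py s31
python3 - <<'E'
from h import *
import pickle
d=grab('wrist','w31.png');pickle.dump(d,open('w31.pkl','wb'));sd=grab('side','s31full.png')
E
```

```text
36.5 [ 553.68239818 -390.29108005  201.74299042] 1.0012453872051128 [1.02231966 1.01106456 0.73911736] 93.51395005834617
meter x,y -68.61862772464715 0.06656431007882514
6 plainTop L,R [[409.0, -127.0], [581.0, -193.0]] bodyend bot L, top R,bot R [[862.0, 254.0], [1053.0, 133.0], [1041.0, 160.0]] tip bot L,R [[956.0, 265.0], [1046.0, 217.0]]
9 plainTop L,R [[411.0, -130.0], [583.0, -196.0]] bodyend bot L, top R,bot R [[852.0, 273.0], [1044.0, 153.0], [1030.0, 179.0]] tip bot L,R [[945.0, 287.0], [1034.0, 238.0]]
12 plainTop L,R [[413.0, -133.0], [585.0, -199.0]] bodyend bot L, top R,bot R [[841.0, 291.0], [1034.0, 172.0], [1018.0, 196.0]] tip bot L,R [[932.0, 306.0], [1020.0, 257.0]]
```

View pics/s31.png

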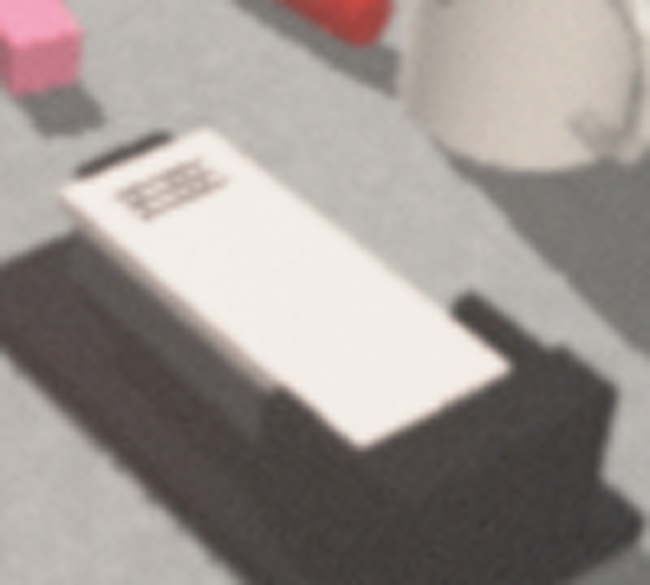

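View pics/w31.png

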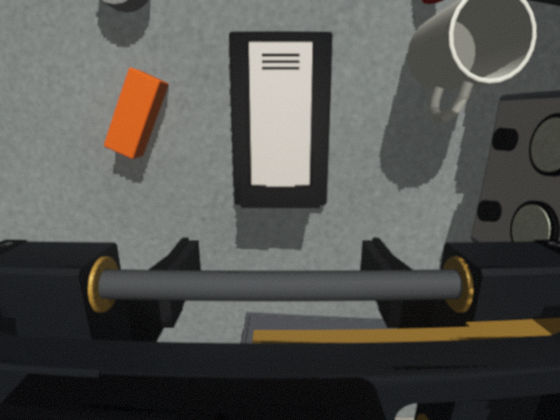

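View pics/s31full.png

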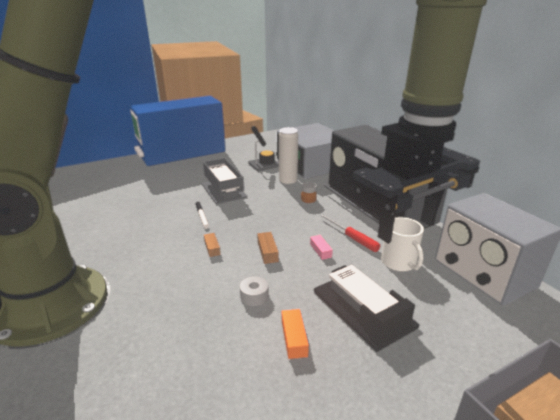

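Run:
```python
from h import *
import pickle
d=pickle.load(open('w31.pkl','rb'))
m=(d['image'].min(2)>140).astype(np.uint8); 
n,l,st,c=cv2.connectedComponentsWithStats(m); i=l[120,285]
p=max(cv2.findContours((l==i).astype(np.uint8),0,1)[0],key=cv2.contourArea).reshape(-1,2).astype(float)
W=onz(d,p,50)[:,:2]
u=np.array([np.cos(np.radians(93.55)),np.sin(np.radians(93.55))]);v=np.array([u[1],-u[0]])
q=W-[549.5,-321.8]
X,Y=q@u,q@v
print('x',X.min(),X.max(),'y far',Y[X>60].min(),Y[X>60].max(),'y near',Y[(X<-40)].min(),Y[X<-40].max(), cv2.minAreaRect(W.astype(np.float32)))
```

```text
x -63.15534523364511 75.2842421644062 y far -29.77816325948992 29.45867690719114 y near -29.634686967877006 30.15939582856229 ((549.3007202148438, -315.75421142578125), (59.8673210144043, 138.33059692382812), 3.693495273590088)
```

Measured on the z = 50 plane, the cover spans x -63 to 75 and y ±30 in the meter frame. It's seated, flat and centred, and the gripper is clear, so I'm handing it in.

Run:
```python
from h import *
print(r.sense()['time']); print(r.finish_job())
```

```text
36.65
the job is handed in; nothing more can be done
None
```

The bottom cover is seated flat in the meter's battery bay. I handed the job in at 36.7 s, with the gripper open and about 150 mm above the meter.

- **Sequence:** I pulled the cover out through the slot, laid it flat on the wooden rest and let go. I then took it again by its plain end at about 9° tilt, hooked the tongue under the lip, swung it down and released it.
- **Final checks:** In the last pictures the visible part of the cover spans x -63 to 75 and y ±30 mm in the meter's frame, with its top at the seated height and the tongue hidden under the lip. Contact came at TCP z 23.1 mm, against 22.8 expected. In those pictures the other covers are in the magazine and the loose things look unmoved; I did not measure them.
- **What went wrong:** The cover slipped out of a too-shallow grip twice while I was setting the tilt at the rest.
  - **First slip:** it ended leaning on the rest's edge with its plain end on the bench. I picked it up and laid it flat on the rest again.
  - **Second slip:** it dropped a short way, flat onto the rest.
  - **Fix:** a deeper grip held through the insertion.
- **Doubts:** The bar looks the same at both ends, so I took its -x end to face the same way as the magazine's and the meter's. After the clamp command the finger opening also barely changed, so the actual grip force during the carry is uncertain, though the tilt held.

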